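# Lock the drives and stamps away for the night

## Task

Put away for the night: put every backup drive into the larger bay of the open lock box and every rubber stamp into the smaller bay, all below the rim. Then swing the lid fully shut, press each of its three snap tabs all the way in, and last turn the lock dial until its pointer stands on the black index mark. Leave the other things on the desk where they are.

Things in the scene. Friction and masses are not known exactly. Their poses are not given: they have to be found in the camera images.
- lockbox: grey steel lock box, fixed. Origin: under the middle of the lidded part; x to robot's right, y away from robot. In mm: lidded part x -90..90, y -130..130, rim at z 90, walls 5, divider y 15..20 (top z 85). Larger bay, for drives: y -125..15, floor z 34, nearer the robot; smaller bay, for stamps: y 20..125, floor z 6. Solid ledge x -200..-90, top z 90, carries the dial (axis x -145, y 0)
- lid (a joint): lid of the box, rad: 0 = shut on the rim, 1.6 to 1.85 = standing open at the start (stop at 1.95). Plate 180 x 260 x 10 mm, hinged along the long side of the box farthest to the robot's right (box x = +90 mm). Stiff hinge (0.45 N m friction): it stays where it is left; push its free edge with 3 to 6 N
- lid_hinge (a point): middle of the lid's hinge line, 90.5 mm above the table; the point turns with the lid: -x runs along the lid to its free edge, z is its outer normal, y the hinge axis (the box's y). In this frame the plate spans x -180..0, y -130..130, z 0..10 mm
- tab_front (a joint): black snap tab in the middle of the lid's free edge: m pressed in, 0 = up (8 mm proud of the lid), 0.007 = fully engaged. Stiff: moves under about 5 N and stays where it is left
- tab_front_top (a point): top face centre of that snap tab (z of the point is the tab's outward normal); the pad is 38 x 18 mm
- tab_near (a joint): snap tab at the middle of the lid's end nearer the robot; same values and stiffness
- tab_near_top (a point): top face centre of that snap tab (z of the point is the tab's outward normal); the pad is 38 x 18 mm
- tab_far (a joint): snap tab at the middle of the lid's end farther from the robot; same values and stiffness
- tab_far_top (a point): top face centre of that snap tab (z of the point is the tab's outward normal); the pad is 38 x 18 mm
- dial (a joint): lock dial on the ledge, upright axis: rad, grows as it turns clockwise seen from above, stops at 0 and 4; stays where it is left (friction 0.06 N m). It has the same zero and sense as index: equal values = pointer on the mark
- dial_grip (a point): on the dial's axis, at gripping height, 113.5 mm above the table. The grip is an upright black bar 50 mm long (point x, towards the pointer), 14 mm thick (point y), 100 to 125 mm above the table, on a round skirt 66 mm wide and 8 mm thick; white pointer line on skirt and bar
- dial_pointer (a point): point 45 mm out from the dial's axis in the direction of the pointer (+x of dial_grip)
- index_mark (a point): the raised black index mark on the white scale ring around the dial, 45 mm out from the axis, a bar 14 x 6 mm, 3 mm high; its angle differs from run to run; it cannot be turned by hand
- index (a joint): angle of the index mark about the dial's axis, rad, same zero and sense as dial; it stays put
- drive0: portable backup drive: flat aluminium slab, 95 (its x) x 56 (its y) x 16 mm, edges rounded, about 0.16 kg. Origin: centre of its underside, z up as it lies. None if absent in this run
- drive1: portable backup drive: flat aluminium slab, 95 (its x) x 56 (its y) x 16 mm, edges rounded, about 0.16 kg. Origin: centre of its underside, z up as it lies. None if absent in this run
- drive2: portable backup drive: flat aluminium slab, 95 (its x) x 56 (its y) x 16 mm, edges rounded, about 0.16 kg. Origin: centre of its underside, z up as it lies. None if absent in this run
- stamp0: rubber stamp standing on its base: black block 56 (its x) x 36 (its y) x 24 mm with an upright round dark wooden handle, diameter 28 mm, from 24 to 70 mm above the underside; about 0.13 kg. Origin: centre of its underside, z up along the handle; grip the handle 52 mm above the underside. None if absent in this run
- stamp1: rubber stamp standing on its base: black block 56 (its x) x 36 (its y) x 24 mm with an upright round dark wooden handle, diameter 28 mm, from 24 to 70 mm above the underside; about 0.13 kg. Origin: centre of its underside, z up along the handle; grip the handle 52 mm above the underside. None if absent in this run
- mouse: black computer mouse, 95 x 58 x 33 mm, bystander lying among the drives and stamps; origin at its underside
- tape: black tape dispenser 140 x 50 x 64 mm, bystander; origin at its underside
Mind the look-alikes: they are no part of the job. What is shaped like the stamp1 but orange or pink is not meant.

How it is judged:
On the way, in this order (a step that is already met when the one before it is completed fails the run):
1. every drive lies in the larger bay and every stamp in the smaller bay, let go (x of drive0 in the frame of lockbox between -0.083 and 0.083 m and y of drive0 in the frame of lockbox between -0.123 and 0.014 m and z of drive0 in the frame of lockbox between 0 and 0.075 m and x of drive1 in the frame of lockbox between -0.083 and 0.083 m and y of drive1 in the frame of lockbox between -0.123 and 0.014 m and z of drive1 in the frame of lockbox between 0 and 0.075 m and x of drive2 in the frame of lockbox between -0.083 and 0.083 m and y of drive2 in the frame of lockbox between -0.123 and 0.014 m and z of drive2 in the frame of lockbox between 0 and 0.075 m and x of stamp0 in the frame of lockbox between -0.083 and 0.083 m and y of stamp0 in the frame of lockbox between 0.021 and 0.123 m and z of stamp0 in the frame of lockbox between 0 and 0.075 m and x of stamp1 in the frame of lockbox between -0.083 and 0.083 m and y of stamp1 in the frame of lockbox between 0.021 and 0.123 m and z of stamp1 in the frame of lockbox between 0 and 0.075 m and contact force between the fingers and drive0 below 0.3 N and contact force between the fingers and drive1 below 0.3 N and contact force between the fingers and drive2 below 0.3 N and contact force between the fingers and stamp0 below 0.3 N and contact force between the fingers and stamp1 below 0.3 N and linear speed of each of drive0, drive1, drive2, stamp0, stamp1 below 0.03 m/s), for 0.2 s.
2. the lid is shut (x of drive0 in the frame of lockbox between -0.083 and 0.083 m and y of drive0 in the frame of lockbox between -0.123 and 0.014 m and z of drive0 in the frame of lockbox between 0 and 0.075 m and x of drive1 in the frame of lockbox between -0.083 and 0.083 m and y of drive1 in the frame of lockbox between -0.123 and 0.014 m and z of drive1 in the frame of lockbox between 0 and 0.075 m and x of drive2 in the frame of lockbox between -0.083 and 0.083 m and y of drive2 in the frame of lockbox between -0.123 and 0.014 m and z of drive2 in the frame of lockbox between 0 and 0.075 m and x of stamp0 in the frame of lockbox between -0.083 and 0.083 m and y of stamp0 in the frame of lockbox between 0.021 and 0.123 m and z of stamp0 in the frame of lockbox between 0 and 0.075 m and x of stamp1 in the frame of lockbox between -0.083 and 0.083 m and y of stamp1 in the frame of lockbox between 0.021 and 0.123 m and z of stamp1 in the frame of lockbox between 0 and 0.075 m and value of joint lid below 0.04 rad), for 0.2 s.
3. all three tabs are pressed in with the lid shut (value of joint lid below 0.04 rad and value of joint each of tab_front, tab_near, tab_far above 0.0055 m), for 0.2 s.
4. the dial's pointer stands on the index mark (all of step 3 and distance between dial_pointer and index_mark below 0.006 m and velocity of joint dial between -0.1 and 0.1 rad/s), for 0.2 s.
At the end, for the whole second after the job is handed in: all drives in the larger bay and all stamps in the smaller one, at rest (origins between the walls of the bay and less than 75 mm above the table); lid within 0.04 rad of shut; each tab pressed in more than 5.5 of its 7 mm; pointer within 6 mm of the index mark at 45 mm radius (about 7.6 degrees) (all of step 4 and x of drive0 in the frame of lockbox between -0.083 and 0.083 m and y of drive0 in the frame of lockbox between -0.123 and 0.014 m and z of drive0 in the frame of lockbox between 0 and 0.075 m and x of drive1 in the frame of lockbox between -0.083 and 0.083 m and y of drive1 in the frame of lockbox between -0.123 and 0.014 m and z of drive1 in the frame of lockbox between 0 and 0.075 m and x of drive2 in the frame of lockbox between -0.083 and 0.083 m and y of drive2 in the frame of lockbox between -0.123 and 0.014 m and z of drive2 in the frame of lockbox between 0 and 0.075 m and x of stamp0 in the frame of lockbox between -0.083 and 0.083 m and y of stamp0 in the frame of lockbox between 0.021 and 0.123 m and z of stamp0 in the frame of lockbox between 0 and 0.075 m and x of stamp1 in the frame of lockbox between -0.083 and 0.083 m and y of stamp1 in the frame of lockbox between 0.021 and 0.123 m and z of stamp1 in the frame of lockbox between 0 and 0.075 m and linear speed of each of drive0, drive1, drive2, stamp0, stamp1 below 0.03 m/s); the robot touches nothing.
It fails at once if the mouse is shifted more than 50 mm or tipped over (distance of mouse from where it was at the start of the episode above 0.05 m or angle between mouse's own z axis and vertical above 0.6 rad).
It fails at once if the tape is shifted more than 50 mm or tipped over (distance of tape from where it was at the start of the episode above 0.05 m or angle between tape's own z axis and vertical above 0.6 rad).
Of drive0, drive1, drive2 only 2 to 3 are there at a start; the rules pass over those that are not, and their reading is None.
Of stamp0, stamp1 only 1 to 2 are there at a start; the rules pass over those that are not, and their reading is None.
At some moment in a run one of drive0, drive1, drive2, stamp0, stamp1 may be knocked a few centimetres aside while the robot is not near it.
Once in a run the grip may slacken for a moment while it holds something.
It also fails if it takes over 208 s, if anything falls off the work surface, if the arm or the gripper's body presses on something with over 40 N, if the wrist force passes 120 N, or if a joint passes its speed limit or range.

## Robot

A 6-joint arm with a two-finger parallel gripper is mounted at the origin on the work surface. World frame = base frame: x ahead of the robot, y to its left, z up, the work surface at z = 0. Lengths are in m, angles in rad, forces in N, time in s.
With the tool pointing down it reaches from about 0.3 to 0.775 m from the base axis. Payload 14.6 kg.
Tool frame: the origin (TCP) lies on the centre line of the jaws, within the pads' length; the fingertips stand 19 mm ahead of it and the grasp point (between the pads) is the TCP; z points along the fingers, x is the direction in which the jaws open and shut, and the axes are right-handed (so a half turn about z gives the same grasp; the last joint's range is limited). The gripper opens to 94 mm and grips with 3 to 60 N. Pads are 16 mm wide; open, the fingers measure 119 mm over their backs; the gripper's body (75 mm by 177 mm) begins 78 mm behind the grasp point.
Start: joints at [1.168, 0.3, 1.521, -0, 1.321, -0.067], TCP at [0.181, 0.519, 0.224] pointing down, gripper open.
Joint ranges: [-3.03, 3.03], [-0.79, 2.21], [0.23, 2.52], [-1.04, 4.18], [0, 3.07], [-2.55, 2.55]. Speed limits (rad/s): [2.22, 2.22, 2.57, 3.14, 3.14, 3.14].

## Interface

Orientations are given as [roll, pitch, yaw] about the fixed x, y, z axes, in that order (R = Rz(yaw) Ry(pitch) Rx(roll)).
In Python, from station import ctrl, imaging gives the robot as it stands.
- The arm moves only by the shell command python3 -m handwheel 'ROWS' [OPENING] [FORCE]. ROWS is JSON, a list that holds one entry, the list of rows, each a list of 4 numbers: the shift along the tool's x, y, z in m, then the turn about the tool's z in rad. A call has 1 to 10 rows; each row shifts and turns the pose as measured when the row begins, along the tool's axes as they then stand; what a row does not reach is not made up. A row lasts 1/10 s, in which the tool goes at most 50 mm and 8.59 degrees, less where a joint would pass 70% of its speed; a pose out of reach is approached as far as the arm can. A call is refused whole if a number of a shift passes 0.05 or a number of a turn 0.15, either way. A call with a gripper value outside its range is refused whole. OPENING is the finger opening in m, from 0 to 0.094, set as the call begins (- or left out, the last holds). The fingers move at their own pace and stop on an object; FORCE is the grip in N (left out, the last holds). Time passes only in rows, so rows that do not move let the fingers close. It gives the time, the measured TCP pose, the force and the opening at its end, in the units of the state.
- ctrl.get_obs(): the state, without advancing time (a new reading comes with each control period).
- imaging.camera(name): name is "side" or "top" or "wrist"; returns the picture (420x560x3 uint8, red, green, blue); there is no depth.
- imaging.camera_model(name): a dict with "camera_matrix" (3x3 intrinsics, pixels), "k1" (the pictures are not rectified: a ray, as slopes to the right and down, at radius r is drawn at 1 + k1 r^2 times it, then the intrinsics apply), "position" and "attitude" of the camera in the world. Camera axes: x right, y up, looking along -z (the intrinsics and any distortion apply to the point x, -y, -z); pixel columns grow to the right and rows downward; lengths in m; the calibration is good to about 2 mm. A picture is of the moment at which its call begins: read the wrist's pose just before it. camera_model takes no time and is no camera call; for the wrist camera it gives the pose at the moment of the call.
- ctrl.hand_in(): hands the job in, once; it reports no verdict.
The state is a dict: "time_s": time; "qpos": joint angles; "joint_vel": joint speeds; "tau": joint torques, N m; "ee_pos": TCP position; "eef_rot": TCP orientation; "force": force on the tool from outside, world axes, zero at the start; "moment": the same for the moment, N m; "grip_width": finger opening in m.
Only numpy, scipy, OpenCV 4.12 (cv2) and the standard library are available. Lean on these libraries where they do the work, as an engineer would, in place of code of your own. Each camera call takes 0.05 s, during which the arm holds its last target. There are 200 camera calls.

## Working session

There is one attempt and no reset: what is moved stays moved. The work goes in short steps, Python scripts to look and compute and a shell command to move; the robot and the scene stay as the last step left them, time stands still between calls to the robot, and variables do not carry over. Pictures are saved under pics/ and viewed, about 12 in all and at most 16, crops included, and the job is handed in when it is done.

```bash
ls; mkdir -p pics; python3 - <<'E'
from station import ctrl, imaging
import cv2, numpy as np
np.set_printoptions(precision=4,suppress=True)
print(ctrl.get_obs())
for n in ("top","side"):
    im=imaging.camera(n); cv2.imwrite(f"pics/{n}0.png",im[:,:,::-1]); print(n,imaging.camera_model(n))
print(imaging.camera_model("wrist"))
E
```

```text
pics
{'time_s': 0.0, 'qpos': array([ 1.1684,  0.3005,  1.5216,  0.    ,  1.3207, -0.0666]), 'joint_vel': array([ 0.0008, -0.0003, -0.002 , -0.0008, -0.0017,  0.0007]), 'tau': array([ -0.0023, -53.1816, -35.2731,   0.0707,   0.0246,  -0.    ]), 'ee_pos': array([0.1811, 0.5191, 0.2239]), 'eef_rot': array([-3.1415,  0.0011,  1.235 ]), 'force': array([ 0.407 , -0.1934,  0.0625]), 'moment': array([-0.0129, -0.0211,  0.0193]), 'grip_width': 0.09373214453443582}
top {'camera_matrix': array([[456.9048,   0.    , 277.5012],
       [  0.    , 456.9048, 220.7838],
       [  0.    ,   0.    ,   1.    ]]), 'k1': -0.11912024951514938, 'position': array([0.3135, 0.0815, 1.1122]), 'attitude': array([ 0.1662, -0.009 , -1.5485])}
side {'camera_matrix': array([[494.8457,   0.    , 275.5626],
       [  0.    , 494.8457, 201.2306],
       [  0.    ,   0.    ,   1.    ]]), 'k1': -0.0018396495722782368, 'position': array([ 0.1534, -0.7871,  0.6219]), 'attitude': array([ 1.0635,  0.0102, -0.3796])}
{'camera_matrix': array([[335.393 ,   0.    , 276.4368],
       [  0.    , 335.393 , 205.6322],
       [  0.    ,   0.    ,   1.    ]]), 'k1': -0.046617840141531884, 'position': array([0.1127, 0.5433, 0.384 ]), 'attitude': array([-0.2506,  0.0011,  1.2346])}
```

View pics/top0.png

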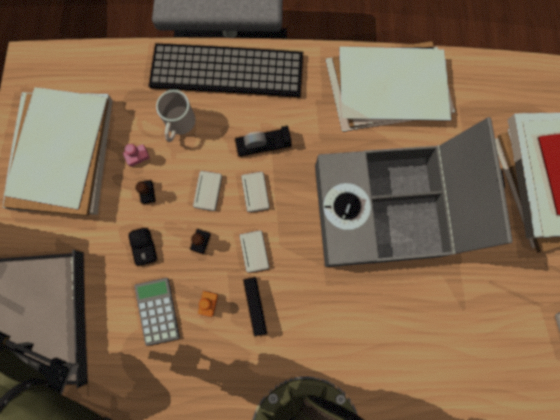

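View pics/side0.png

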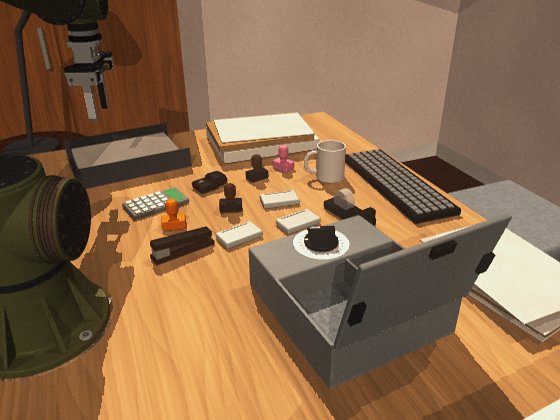

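The top view shows three light slabs (drives) at (208,190), (255,191) and (254,251), and two dark stamps at (146,191) and (201,241). The pink stamp (136,154) and orange stamp (208,303) are look-alikes. The mouse is at (143,246), the tape at (263,141), and the box is at (410,205) with its dial at (347,206). I'll measure and confirm in a crop.

```bash
cat > h.py <<'E'
from station import ctrl, imaging
import cv2, numpy as np
from scipy.spatial.transform import Rotation as Ro
np.set_printoptions(precision=4,suppress=True)
def ray(m,uv):
    p=cv2.undistortPoints(np.float64(uv).reshape(-1,1,2),m["camera_matrix"],np.array([m["k1"],0,0,0,0.]))[:,0]
    d=np.c_[p[:,0],-p[:,1],-np.ones(len(p))]
    return Ro.from_euler("xyz",m["attitude"]).apply(d)
def onz(m,uv,z):
    d=ray(m,uv); return m["position"]+d*((z-m["position"][2])/d[:,2])[:,None]
def proj(m,P):
    q=Ro.from_euler("xyz",m["attitude"]).inv().apply(np.atleast_2d(P)-m["position"])
    s=np.c_[q[:,0],-q[:,1]]/-q[:,2:]; s=s*(1+m["k1"]*(s**2).sum(1,keepdims=True))
    K=m["camera_matrix"]; return s*K[0,0]+K[:2,2]
def tri(ma,ua,mb,ub):
    a=ray(ma,ua)[0];b=ray(mb,ub)[0];a/=np.linalg.norm(a);b/=np.linalg.norm(b)
    s=np.linalg.lstsq(np.c_[a,-b],mb["position"]-ma["position"],rcond=None)[0]
    A=ma["position"]+a*s[0];B=mb["position"]+b*s[1]; return (A+B)/2,np.linalg.norm(A-B)
def blobs(mask,amin):
    mask=cv2.morphologyEx(mask.astype(np.uint8)*255,cv2.MORPH_OPEN,np.ones((3,3)))
    return [c for c in cv2.findContours(mask,cv2.RETR_EXTERNAL,cv2.CHAIN_APPROX_NONE)[0] if cv2.contourArea(c)>=amin]
def rect(m,c,z):
    P=onz(m,c.reshape(-1,2),z)[:,:2]*1000
    (x,y),(w,h),a=cv2.minAreaRect(P.astype(np.float32))
    if w<h:w,h,a=h,w,a+90
    return np.array([x,y,w,h]),(np.radians(a)+np.pi/2)%np.pi-np.pi/2   # mm, long axis yaw
def st():
    o=ctrl.get_obs(); print("t",round(o["time_s"],2),"tcp",o["ee_pos"],"rpy",o["eef_rot"],"F",o["force"],"w",round(o["grip_width"],4)); return o
E
python3 - <<'E'
from h import *
m=imaging.camera_model("top"); im=cv2.imread("pics/top0.png"); hsv=cv2.cvtColor(im,cv2.COLOR_BGR2HSV)
b=slice(100,350)
roi=np.zeros(im.shape[:2],bool); roi[165:280,185:280]=1
for c in blobs((hsv[...,2]>140)&(hsv[...,1]<90)&roi,150):
    r,a=rect(m,c,.016); print("light",c.reshape(-1,2).mean(0),r,a)
roi[:]=0; roi[120:350,120:290]=1
for c in blobs((im.max(2)<65)&roi,100):
    r,a=rect(m,c,.012); print("dark",c.reshape(-1,2).mean(0),r,a)
cv2.imwrite("pics/c0.png",cv2.resize(im[130:330,110:300],None,fx=2.9,fy=2.9,interpolation=cv2.INTER_CUBIC))
cv2.imwrite("pics/c1.png",cv2.resize(im[110:280,305:520],None,fx=3.5,fy=3.5,interpolation=cv2.INTER_CUBIC))
E
```

```text
light [253.0351 250.5   ] [423.8742 132.9133  93.7199  54.9775] 0.21348664956888563
light [251.716 191.216] [571.6897 134.908   93.1974  54.896 ] 0.18853925503097302
light [205.4    190.4917] [571.7997 253.2694  93.6538  54.3095] -0.14736921471284248
dark [255.0833 306.447 ] [291.1517 124.2046 137.0029  32.0306] 0.22007722425277532
dark [200.4143 241.2857] [443.5478 261.6458  52.4765  36.5964] -0.27268292822597573
dark [142.68 247.19] [426.6837 402.8154  90.7736  56.6382] 0.3165740866774087
dark [147.2381 192.2698] [563.1914 402.9493  58.103   37.6534] 0.2112040874880925
dark [262.6974 142.7763] [697.8619 115.4616 138.5688  57.9215] -1.3082783848441304
```

View pics/c0.png

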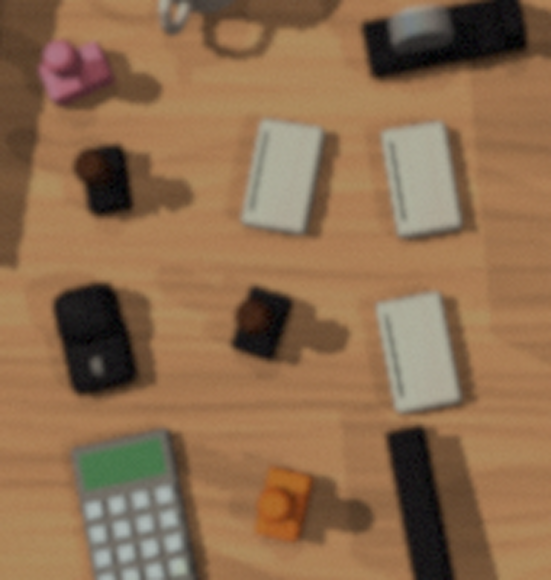

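View pics/c1.png

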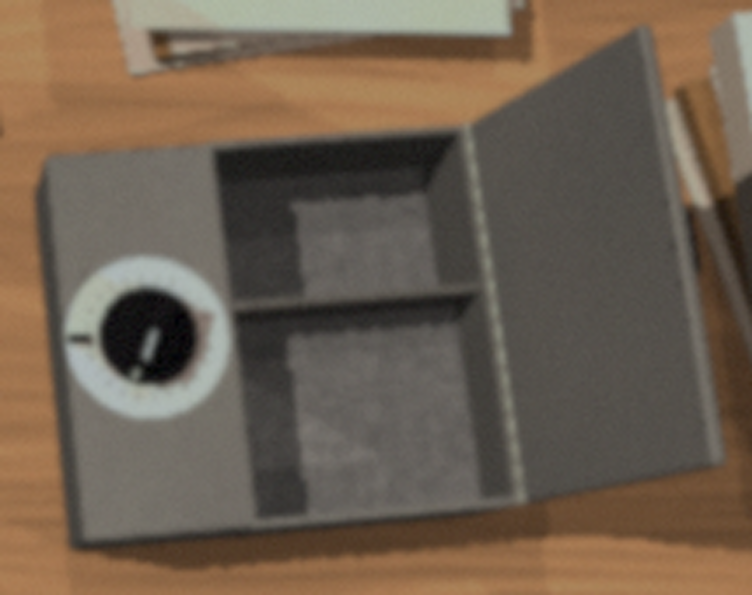

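The crop confirms it: the dark-handled stamps at (146,191) and (201,241) fit, while pink and orange are decoys. The sizes match (drives 94x55, stamp bases ~56x37). Crop c1 puts the ledge corners at c1 (45,158) and (73,545), and the box's right rim at (468,128) and (522,500). The dial is at (148,336), the index at (80,338), and the pointer points lower-left. Next is the box pose.

```bash
python3 - <<'E'
from h import *
m=imaging.camera_model("top"); s=imaging.camera_model("side"); im=cv2.imread("pics/top0.png")
f=lambda p:np.float64(p)/3.5+[305,110]
C=onz(m,[f(p) for p in [(45,158),(76,545),(522,500),(466,129)]],.09)
print(C, "sides",np.linalg.norm(C-np.roll(C,-1,0),axis=1))
# model corners (box): (-200,130),(-200,-130),(90,-130),(90,130)
M=np.array([[-.2,.13],[-.2,-.13],[.09,-.13],[.09,.13]])
a=M-M.mean(0);b=C[:,:2]-C[:,:2].mean(0)
th=np.arctan2((a[:,0]*b[:,1]-a[:,1]*b[:,0]).sum(),(a*b).sum())
R=np.array([[np.cos(th),-np.sin(th)],[np.sin(th),np.cos(th)]]); t=C[:,:2].mean(0)-R@M.mean(0)
print("box",t,th,"res mm",1000*((M@R.T+t)-C[:,:2]))
r=cv2.minAreaRect(blobs((im.min(2)>150)&(np.indices(im.shape[:2])[1]>320)&(np.indices(im.shape[:2])[1]<375)&(np.indices(im.shape[:2])[0]>180)&(np.indices(im.shape[:2])[0]<230),200)[0]);print(r)
c=onz(m,[r[0]],.0915)[0,:2]; print("dial img",c,"model",R@[-.145,0]+t, "box frame",R.T@(c-t))
i=onz(m,[f((80,338))],.094)[0,:2]; p0,p1=onz(m,[f((155,331))],.125)[0,:2],onz(m,[f((145,360))],.125)[0,:2]
k=onz(m,[f((135,375))],.1)[0,:2]; ax=R@[-.145,0]+t
print("index ang",np.arctan2(*(i-ax)[::-1]),np.linalg.norm(i-ax),"ptr",np.arctan2(*(p1-p0)[::-1]),np.arctan2(*(k-ax)[::-1]),np.linalg.norm(k-ax))
for n,P in dict(bigbay=[0,-.055],stA=[-.05,.072],stB=[.015,.072],far=[-.1,.13]).items(): w=R@P+t;print(n,w,np.hypot(*w))
# lid free edge: c1 (645,25),(720,462) with lid length known
for p,y in (((645,28),.13),((718,462),-.13)):
    d=ray(m,[f(p)])[0]; o=m["position"]
    for ang in np.arange(1.5,1.96,.02): pass
    best=min(np.arange(1.5,1.96,.01),key=lambda A:np.linalg.norm(proj(m,np.r_[R@[.09-.18*np.cos(A),y]+t,.0905+.18*np.sin(A)])[0]-f(p)))
    print("lid",best,np.linalg.norm(proj(m,np.r_[R@[.09-.18*np.cos(best),y]+t,.0905+.18*np.sin(best)])[0]-f(p)))
E
```

```text
[[ 0.6427 -0.0146  0.09  ]
 [ 0.3857 -0.0364  0.09  ]
 [ 0.4202 -0.3306  0.09  ]
 [ 0.673  -0.303   0.09  ]] sides [0.2579 0.2962 0.2543 0.2899]
box [ 0.5361 -0.2259] -1.466340229706985 res mm [[ 1.8733  1.256 ]
 [ 0.2586 -4.1187]
 [-3.9643  1.687 ]
 [ 1.8323  1.1757]]
((346.5, 206.0), (44.0, 45.0), 90.0)
dial img [ 0.5229 -0.0809] model [ 0.521  -0.0816] box frame [-0.1455  0.0019]
index ang 1.5944852569226984 0.0438391959564091 ptr 2.8120362032514867 2.811192268662601 0.027170175842218446
bigbay [ 0.4814 -0.2316] 0.5342348000038635
stA [ 0.6025 -0.1686] 0.6256727997045162
stB [ 0.6093 -0.2333] 0.6524258669096334
far [ 0.655  -0.1128] 0.6646430315044055
lid 1.8400000000000003 0.6604086428938257
lid 1.8300000000000003 1.944232527252368
```

```bash
cat > plan.py <<'E'
import sys; from h import *
x,y,z,yaw=map(float,sys.argv[1:5]); o=st(); p=o["ee_pos"]; c=o["eef_rot"][2]
k=[yaw+i*np.pi for i in (-2,-1,0,1,2)]; q1=np.arctan2(y,x)
best=min((a for a in k if abs(q1-a)<2.4),key=lambda a:abs(a-c))
d=np.array([x,y])-p[:2]; R=np.array([[np.cos(best),np.sin(best)],[np.sin(best),-np.cos(best)]])
print("turn",round(c-best,3),"then shift",R@d,"dz",round(p[2]-z,4))
E
python3 plan.py .572 .2535 .12 1.424
```

```text
t 0.1 tcp [0.1812 0.5191 0.224 ] rpy [-3.1416  0.001   1.235 ] F [0.0448 0.7151 0.4218] w 0.0945
turn -0.189 then shift [-0.2056  0.4255] dz 0.104
```

```bash
python3 -m handwheel '[[[0,0,0,-0.1],[0,0,0,-0.09],[-0.02,0.042,0,0],[-0.02,0.042,0,0],[-0.02,0.042,0,0],[-0.02,0.042,0,0],[-0.02,0.042,0,0],[-0.02,0.042,0,0],[-0.02,0.042,0,0],[-0.02,0.042,0,0]]]' 0.08; python3 -m handwheel '[[[-0.02,0.042,0,0],[-0.02,0.042,0,0],[0,0,0,0]]]'; python3 plan.py .572 .2535 .12 1.424
```

```text
time_s: 1.1
ee_pos: [0.4984, 0.309, 0.221]
eef_rot: [-3.138, 0.005, 1.442]
force: [-0.5, 0.7, -0.1]
grip_width: 0.0799
time_s: 1.4
ee_pos: [0.5825, 0.2519, 0.219]
eef_rot: [-3.136, 0.007, 1.438]
force: [-0.7, 1.0, -0.1]
grip_width: 0.0797
t 1.4 tcp [0.5825 0.2519 0.219 ] rpy [-3.1363  0.0068  1.4378] F [-0.6938  1.0203 -0.1408] w 0.0797
turn 0.014 then shift [ 0.     -0.0107] dz 0.099
```

```bash
python3 -m handwheel '[[[0,-0.0107,0.02,0.014],[0,0,0.04,0],[0,0,0.04,0],[0,0,0.04,0],[0,0,0,0]]]'; python3 plan.py .572 .2535 .021 1.424
```

```text
time_s: 1.9
ee_pos: [0.5699, 0.2523, 0.074]
eef_rot: [-3.136, 0.007, 1.421]
force: [-0.5, -0.4, -0.3]
grip_width: 0.0802
t 1.9 tcp [0.5699 0.2523 0.074 ] rpy [-3.1356  0.0068  1.4212] F [-0.4681 -0.409  -0.2817] w 0.0802
turn -0.003 then shift [0.0015 0.0019] dz 0.053
```

```bash
python3 -m handwheel '[[[0.0015,0.002,0.03,0],[0,0,0.02,0],[0,0,0.003,0],[0,0,0,0]]]'; python3 -m handwheel '[[[0,0,0,0],[0,0,0,0],[0,0,0,0],[0,0,0,0],[0,0,0,0],[0,0,0,0]]]' 0.04 35; python3 -m handwheel '[[[0,0,-0.04,0],[0,0,-0.04,0],[0,0,-0.04,0],[0,0,-0.04,0],[0,0,0,0]]]'; python3 plan.py .4814 -.2316 .09 0.105
```

```text
time_s: 2.3
ee_pos: [0.5734, 0.2555, 0.0262]
eef_rot: [-3.14, 0.004, 1.422]
force: [-0.0, -0.4, -0.1]
grip_width: 0.0798
time_s: 2.9
ee_pos: [0.5753, 0.2564, 0.0321]
eef_rot: [3.137, 0.001, 1.423]
force: [0.4, 0.1, -1.1]
grip_width: 0.0549
time_s: 3.4
ee_pos: [0.5737, 0.2563, 0.1962]
eef_rot: [-3.142, 0.003, 1.423]
force: [-0.3, -0.5, -1.3]
grip_width: 0.055
t 3.4 tcp [0.5737 0.2563 0.1962] rpy [-3.1415  0.0031  1.4225] F [-0.304  -0.4644 -1.2503] w 0.055
turn 1.318 then shift [-0.1429  0.4755] dz 0.1062
```

```bash
python3 -m handwheel '[[[0,0,0,0.147],[0,0,0,0.147],[0,0,0,0.147],[0,0,0,0.147],[0,0,0,0.147],[0,0,0,0.147],[0,0,0,0.147],[0,0,0,0.147],[0,0,0,0.147]]]'; python3 -m handwheel '[[[-0.012,0.04,0,0],[-0.012,0.04,0,0],[-0.012,0.04,0,0],[-0.012,0.04,0,0],[-0.012,0.04,0,0],[-0.012,0.04,0,0],[-0.012,0.04,0,0],[-0.012,0.04,0,0],[-0.012,0.04,0,0],[-0.012,0.04,0,0]]]'; python3 plan.py .4814 -.2316 .09 0.105
```

```text
time_s: 4.3
ee_pos: [0.5719, 0.2556, 0.1891]
eef_rot: [3.136, 0.008, 0.072]
force: [-0.4, -0.4, -0.7]
grip_width: 0.0551
time_s: 5.3
ee_pos: [0.4713, -0.1619, 0.1833]
eef_rot: [3.137, 0.019, 0.071]
force: [0.3, -0.1, -1.6]
grip_width: 0.0553
t 5.3 tcp [ 0.4713 -0.1619  0.1833] rpy [3.1374 0.019  0.0708] F [ 0.3246 -0.0814 -1.5584] w 0.0553
turn -0.034 then shift [0.0027 0.0703] dz 0.0933
```

```bash
python3 -m handwheel '[[[0.001,0.035,0,-0.034],[0.001,0.035,0,0],[0,0,0,0]]]';python3 plan.py .4814 -.2316 .09 0.105; python3 -m handwheel '[[[0,0,0.03,0],[0,0,0.03,0],[0,0,0.03,0],[0,0,0,0]]]'; python3 plan.py .4814 -.2316 .066 0.105; python3 - <<'E'
from h import *
for n in("top","wrist"): cv2.imwrite(f"pics/{n}1.png",imaging.camera(n)[:,:,::-1])
a=cv2.imread("pics/top1.png");b=cv2.imread("pics/wrist1.png")
cv2.imwrite("pics/j1.png",cv2.resize(np.hstack([a,b]),(800,300)))
E
```

```text
time_s: 5.6
ee_pos: [0.4769, -0.2381, 0.1814]
eef_rot: [3.139, 0.021, 0.101]
force: [0.4, 0.1, -2.0]
grip_width: 0.0549
t 5.6 tcp [ 0.4769 -0.2381  0.1814] rpy [3.139  0.0213 0.1014] F [ 0.414   0.1455 -1.9777] w 0.0549
turn -0.004 then shift [ 0.0052 -0.0059] dz 0.0914
time_s: 6.0
ee_pos: [0.4738, -0.2377, 0.0867]
eef_rot: [3.14, 0.023, 0.099]
force: [0.5, 0.3, -1.4]
grip_width: 0.0551
t 6.0 tcp [ 0.4738 -0.2377  0.0867] rpy [3.1405 0.0227 0.0995] F [ 0.5381  0.2807 -1.4322] w 0.0551
turn -0.006 then shift [ 0.0082 -0.0053] dz 0.0207
```

View pics/j1.png

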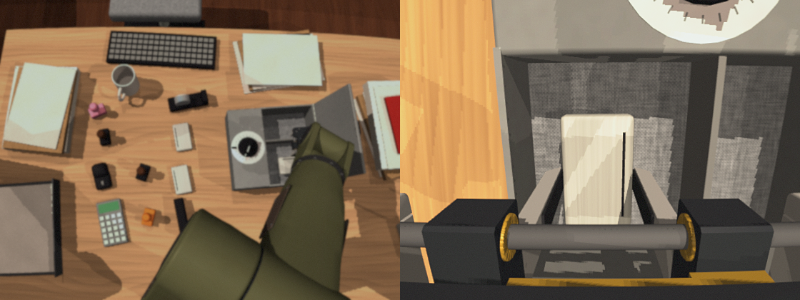

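The drive hangs between the fingers inside the larger bay with its long axis along box x. Lower it until it touches, then release.

```bash
python3 -m handwheel '[[[0.008,-0.005,0.01,0],[0,0,0.008,0],[0,0,0.002,0]]]'; python3 -m handwheel '[[[0,0,0.004,0],[0,0,0,0]]]';  python3 -m handwheel '[[[0,0,0.003,0],[0,0,0,0]]]'
```

```text
time_s: 6.4
ee_pos: [0.4853, -0.2329, 0.0729]
eef_rot: [3.134, 0.013, 0.1]
force: [-0.5, 0.2, -1.4]
grip_width: 0.0554
time_s: 6.6
ee_pos: [0.4856, -0.2329, 0.0688]
eef_rot: [3.133, 0.012, 0.101]
force: [-1.2, 0.8, -1.5]
grip_width: 0.0548
time_s: 6.8
ee_pos: [0.4857, -0.2331, 0.066]
eef_rot: [3.133, 0.012, 0.1]
force: [-0.2, -0.4, -1.0]
grip_width: 0.0553
```

```bash
for i in 1 2 3; do :; done; python3 -m handwheel '[[[0,0,0.003,0],[0,0,0,0]]]'; python3 -m handwheel '[[[0,0,0.003,0],[0,0,0,0]]]'
```

```text
time_s: 7.0
ee_pos: [0.4859, -0.2336, 0.0653]
eef_rot: [3.132, 0.011, 0.1]
force: [0.2, 0.6, -1.3]
grip_width: 0.055
time_s: 7.2
ee_pos: [0.4864, -0.2342, 0.0651]
eef_rot: [3.13, 0.009, 0.1]
force: [1.1, -0.2, -0.9]
grip_width: 0.0551
```

```bash
python3 -m handwheel '[[[0,0,0.006,0],[0,0,0,0]]]'; python3 -m handwheel '[[[0,0,0,0],[0,0,0,0],[0,0,0,0]]]' 0.072;  python3 -m handwheel '[[[0,0,-0.04,0],[0,0,-0.04,0],[0,0,-0.04,0],[0,0,-0.04,0],[0,0,0,0]]]'; python3 plan.py .572 .135 .2 -1.382
```

```text
time_s: 7.4
ee_pos: [0.487, -0.2355, 0.0624]
eef_rot: [3.127, 0.007, 0.101]
force: [-0.5, -1.2, -1.0]
grip_width: 0.0553
time_s: 7.7
ee_pos: [0.4871, -0.2356, 0.0619]
eef_rot: [3.127, 0.007, 0.1]
force: [0.1, -0.1, -0.9]
grip_width: 0.0712
time_s: 8.2
ee_pos: [0.4873, -0.2325, 0.2253]
eef_rot: [3.13, 0.011, 0.101]
force: [0.7, -0.3, -0.4]
grip_width: 0.0719
t 8.2 tcp [ 0.4873 -0.2325  0.2253] rpy [3.1302 0.0111 0.1005] F [ 0.6838 -0.3366 -0.4157] w 0.0719
turn 1.483 then shift [-0.3451 -0.1522] dz 0.0253
```

```bash
python3 -m handwheel '[[[0,0,0,0.149],[0,0,0,0.149],[0,0,0,0.149],[0,0,0,0.149],[0,0,0,0.149],[0,0,0,0.149],[0,0,0,0.149],[0,0,0,0.149],[0,0,0,0.149],[0,0,0,0.149]]]'; python3 -m handwheel '[[[-0.04,-0.0175,0,0],[-0.04,-0.0175,0,0],[-0.04,-0.0175,0,0],[-0.04,-0.0175,0,0],[-0.04,-0.0175,0,0],[-0.04,-0.0175,0,0],[-0.04,-0.0175,0,0],[-0.04,-0.0175,0,0],[0,0,0,0]]]' 0.08; python3 plan.py .572 .135 .12 -1.382
python3 - <<'E'
from h import *
im=imaging.camera("top")[:,:,::-1].copy(); cv2.imwrite("pics/top2.png",im)
im=imaging.camera("side")[:,:,::-1].copy(); cv2.imwrite("pics/side2.png",im)
im=imaging.camera("wrist")[:,:,::-1].copy(); cv2.imwrite("pics/wrist2.png",im)
m=imaging.camera_model("wrist"); hsv=cv2.cvtColor(im,cv2.COLOR_BGR2HSV)
for c in blobs((hsv[...,2]>140)&(hsv[...,1]<90),1000):
    r,a=rect(m,c,.016); print("light",c.reshape(-1,2).mean(0),r,a,cv2.boundingRect(c))
E
```

```text
time_s: 9.2
ee_pos: [0.4859, -0.2315, 0.2162]
eef_rot: [3.123, -0.005, -1.404]
force: [0.1, -0.5, -0.5]
grip_width: 0.0721
time_s: 10.1
ee_pos: [0.5735, 0.1193, 0.2012]
eef_rot: [3.112, -0.002, -1.415]
force: [-0.2, -0.2, -0.8]
grip_width: 0.0802
t 10.1 tcp [0.5735 0.1193 0.2012] rpy [ 3.1124 -0.0018 -1.4146] F [-0.1648 -0.2245 -0.775 ] w 0.0802
turn -0.033 then shift [-0.0157 -0.0015] dz 0.0812
light [236.6809 292.8298] [440.8303 136.0307  58.1068  53.8434] 0.20418068254803767 (216, 269, 50, 45)
light [502.6887 254.0566] [ 534.4077 -157.8954  114.8691   34.3104] 1.2315839061132148 (461, 235, 75, 50)
light [258.3034 182.0225] [570.6515 133.5263  92.861   53.9932] 0.18516133479383012 (230, 139, 55, 88)
light [509.4025  29.0314] [759.6052 -85.4162  49.3944  27.8667] 0.19818875318768447 (496, 0, 28, 56)
```

View pics/wrist2.png

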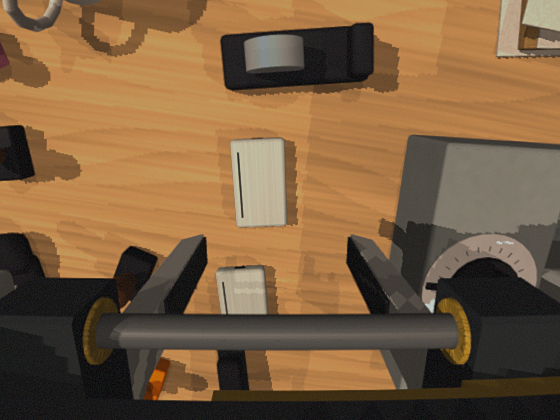

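The wrist view shows the second drive at (258,182), matching the top view. The other drive is at (243,292), and the tape at (298,57) is clear. Descend.

```bash
python3 -m handwheel '[[[-0.015,-0.001,0.03,-0.033],[0,0,0.04,0],[0,0,0.04,0],[0,0,0,0]]]'; python3 plan.py .571 .134 .022 -1.382
```

```text
time_s: 10.65
ee_pos: [0.569, 0.1238, 0.0896]
eef_rot: [3.115, -0.002, -1.391]
force: [-0.4, -1.1, 0.4]
grip_width: 0.0802
t 10.65 tcp [0.569  0.1238 0.0896] rpy [ 3.1153 -0.0022 -1.3908] F [-0.416  -1.0631  0.3693] w 0.0802
turn -0.009 then shift [-0.0097 -0.0039] dz 0.0676
```

```bash
python3 -m handwheel '[[[-0.011,-0.004,0.02,-0.009],[0,0,0.02,0],[0,0,0.015,0],[0,0,0.005,0],[0,0,0.004,0]]]'; python3 plan.py .571 .134 .022 -1.382
```

```text
time_s: 11.15
ee_pos: [0.5734, 0.1309, 0.0314]
eef_rot: [3.123, -0.002, -1.388]
force: [-0.4, 0.1, -0.3]
grip_width: 0.0799
t 11.15 tcp [0.5734 0.1309 0.0314] rpy [ 3.1233 -0.0024 -1.3878] F [-0.4274  0.142  -0.3378] w 0.0799
turn -0.006 then shift [-0.0034  0.0017] dz 0.0094
```

```bash
python3 -m handwheel '[[[-0.003,0.002,0.008,-0.006],[0,0,0.003,0],[0,0,0.003,0]]]'; python3 -m handwheel '[[[0,0,0.002,0],[0,0,0.002,0],[0,0,0.002,0],[0,0,0,0],[0,0,0,0],[0,0,0,0]]]' 0.04 35;python3 -m handwheel '[[[0,0,-0.02,0],[0,0,-0.04,0],[0,0,-0.04,0],[0,0,-0.04,0],[0,0,0,0]]]'; python3 plan.py .4814 -.2316 .09 0.105
```

```text
time_s: 11.45
ee_pos: [0.5717, 0.1334, 0.019]
eef_rot: [3.127, -0.002, -1.382]
force: [-13.0, -5.5, 42.9]
grip_width: 0.0798
time_s: 12.05
ee_pos: [0.5748, 0.1357, 0.0199]
eef_rot: [3.137, -0.0, -1.381]
force: [0.3, -0.3, -2.2]
grip_width: 0.0558
time_s: 12.55
ee_pos: [0.5741, 0.1354, 0.1618]
eef_rot: [3.13, -0.0, -1.381]
force: [-0.1, -0.0, -2.0]
grip_width: 0.0557
t 12.55 tcp [0.5741 0.1354 0.1618] rpy [ 3.1298 -0.0004 -1.3814] F [-0.1029 -0.0059 -2.0448] w 0.0557
turn -1.486 then shift [-0.1307  0.3553] dz 0.0718
```

```bash
python3 -m handwheel '[[[0,0,-0.005,-0.149],[0,0,-0.005,-0.149],[0,0,-0.005,-0.149],[0,0,-0.005,-0.149],[0,0,-0.005,-0.149],[0,0,-0.005,-0.149],[0,0,-0.005,-0.149],[0,0,-0.005,-0.149],[0,0,-0.005,-0.149],[0,0,-0.005,-0.149]]]'; python3 -m handwheel '[[[-0.0145,0.039,0,0],[-0.0145,0.039,0,0],[-0.0145,0.039,0,0],[-0.0145,0.039,0,0],[-0.0145,0.039,0,0],[-0.0145,0.039,0,0],[-0.0145,0.039,0,0],[-0.0145,0.039,0,0],[0,0,0,0]]]'; python3 plan.py .483 -.232 .09 0.105
```

```text
time_s: 13.55
ee_pos: [0.5712, 0.1345, 0.2003]
eef_rot: [3.139, 0.029, 0.123]
force: [0.2, 0.8, -1.6]
grip_width: 0.056
time_s: 14.45
ee_pos: [0.4896, -0.2005, 0.1926]
eef_rot: [-3.139, 0.043, 0.133]
force: [0.3, 0.1, -2.1]
grip_width: 0.0552
t 14.45 tcp [ 0.4896 -0.2005  0.1926] rpy [-3.1388  0.0434  0.1328] F [ 0.3466  0.055  -2.0612] w 0.0552
turn 0.028 then shift [-0.0099  0.0306] dz 0.1026
```

```bash
python3 -m handwheel '[[[-0.01,0.03,0.02,0.028],[0,0,0.03,0],[0,0,0.02,0],[0,0,0,0]]]'; python3 plan.py .483 -.232 .073 0.105
```

```text
time_s: 14.85
ee_pos: [0.4788, -0.2326, 0.1171]
eef_rot: [-3.137, 0.047, 0.101]
force: [0.5, -0.4, -1.1]
grip_width: 0.0559
t 14.85 tcp [ 0.4788 -0.2326  0.1171] rpy [-3.1372  0.0468  0.1014] F [ 0.5159 -0.4064 -1.1478] w 0.0559
turn -0.004 then shift [ 0.0042 -0.0001] dz 0.0441
```

```bash
python3 -m handwheel '[[[0.005,0,0.015,-0.004],[0.001,0,0.015,0],[0,0,0.005,0],[0,0,0,0]]]'; python3 -m handwheel '[[[0,0,0.004,0],[0,0,0,0]]]';  python3 -m handwheel '[[[0,0,0.003,0],[0,0,0,0]]]'; python3 plan.py .483 -.232 .070 0.105
```

```text
time_s: 15.25
ee_pos: [0.484, -0.2304, 0.0817]
eef_rot: [-3.136, 0.047, 0.107]
force: [0.9, 0.7, -2.1]
grip_width: 0.0557
time_s: 15.45
ee_pos: [0.4845, -0.2303, 0.0789]
eef_rot: [-3.137, 0.046, 0.108]
force: [0.4, -0.3, -2.2]
grip_width: 0.0561
time_s: 15.65
ee_pos: [0.4847, -0.2305, 0.0767]
eef_rot: [-3.138, 0.045, 0.108]
force: [-0.1, 0.6, -2.0]
grip_width: 0.0557
t 15.65 tcp [ 0.4847 -0.2305  0.0767] rpy [-3.1381  0.0447  0.1076] F [-0.0903  0.6308 -2.0323] w 0.0557
turn 0.003 then shift [-0.0018  0.0014] dz 0.0067
```

```bash
python3 -m handwheel '[[[0,0,0.005,0],[0,0,0,0]]]'; python3 -m handwheel '[[[0,0,0.003,0],[0,0,0,0]]]'; python3 -m handwheel '[[[0,0,0,0],[0,0,0,0],[0,0,0,0]]]' 0.072;  python3 -m handwheel '[[[0,0,-0.04,0],[0,0,-0.04,0],[0,0,-0.04,0],[0,0,-0.02,0],[0,0,0,0]]]'; python3 plan.py .424 .133 .2 -1.357;python3 - <<'E'
from h import *
cv2.imwrite("pics/wrist3.png",imaging.camera("wrist")[:,:,::-1])
im=imaging.camera("top")[:,:,::-1].copy();cv2.imwrite("pics/top3.png",im)
m=imaging.camera_model("top"); hsv=cv2.cvtColor(im,cv2.COLOR_BGR2HSV)
roi=np.zeros(im.shape[:2],bool); roi[130:320,110:310]=1
for c in blobs((hsv[...,2]>140)&(hsv[...,1]<90)&roi,150):
    r,a=rect(m,c,.016); print("light",c.reshape(-1,2).mean(0),r,a)
for c in blobs((im.max(2)<65)&roi,100):
    r,a=rect(m,c,.012); print("dark",c.reshape(-1,2).mean(0),r,a)
E
```

```text
time_s: 15.85
ee_pos: [0.4845, -0.2306, 0.0716]
eef_rot: [-3.138, 0.044, 0.108]
force: [0.0, -0.4, -1.3]
grip_width: 0.0554
time_s: 16.05
ee_pos: [0.4856, -0.2309, 0.0708]
eef_rot: [-3.14, 0.041, 0.107]
force: [-0.3, 0.2, -3.1]
grip_width: 0.0557
time_s: 16.35
ee_pos: [0.4859, -0.2311, 0.071]
eef_rot: [-3.141, 0.04, 0.107]
force: [-0.2, -0.6, -0.2]
grip_width: 0.0714
time_s: 16.85
ee_pos: [0.4909, -0.2304, 0.2145]
eef_rot: [-3.139, 0.043, 0.107]
force: [-0.3, -0.4, -0.2]
grip_width: 0.072
t 16.85 tcp [ 0.4909 -0.2304  0.2145] rpy [-3.1386  0.0431  0.1071] F [-0.265  -0.4112 -0.2342] w 0.072
turn 1.464 then shift [-0.3693 -0.0117] dz 0.0145
light [253.2435 250.7043] [423.545  132.4075  94.5223  55.7146] 0.21830177797780337
dark [253.6961 298.9412] [308.2929 128.3686 101.7426  30.7219] 0.2253743681742406
dark [200.8636 241.2121] [443.2547 261.4862  51.4818  34.994 ] -0.2927585023132657
dark [142.5657 247.0303] [426.8934 402.8953  89.8211  55.4354] 0.3162979834513946
dark [147.0164 192.2787] [563.2472 401.8474  56.6536  35.3794] 0.07714828138066476
dark [262.74   143.3533] [697.268  115.2394 136.8486  52.7753] -1.3495080300364077
```

View pics/wrist3.png

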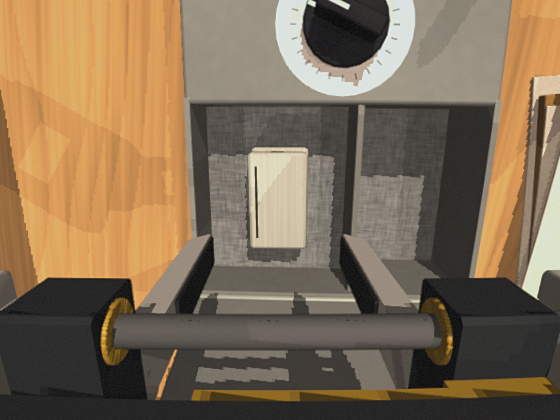

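The two drives are neatly stacked in the bay at (278,198). The third drive hasn't moved.

```bash
python3 -m handwheel '[[[0,0,0,0.146],[0,0,0,0.146],[0,0,0,0.146],[0,0,0,0.146],[0,0,0,0.146],[0,0,0,0.146],[0,0,0,0.146],[0,0,0,0.146],[0,0,0,0.146],[0,0,0,0.146]]]' 0.08; python3 -m handwheel '[[[-0.04,-0.0015,0,0],[-0.04,-0.0015,0,0],[-0.04,-0.0015,0,0],[-0.04,-0.0015,0,0],[-0.04,-0.0015,0,0],[-0.04,-0.0015,0,0],[-0.04,-0.0015,0,0],[-0.04,-0.0015,0,0],[-0.03,0,0,0],[0,0,0,0]]]'; python3 plan.py .4235 .1325 .1 -1.355
```

```text
time_s: 17.95
ee_pos: [0.4841, -0.2274, 0.1906]
eef_rot: [3.072, 0.027, -1.393]
force: [0.5, 0.1, -0.1]
grip_width: 0.0803
time_s: 18.95
ee_pos: [0.426, 0.1318, 0.1817]
eef_rot: [3.044, 0.035, -1.404]
force: [0.7, -0.1, 0.2]
grip_width: 0.08
t 18.95 tcp [0.426  0.1318 0.1817] rpy [ 3.0442  0.0346 -1.4041] F [ 0.6689 -0.0732  0.2283] w 0.08
turn -0.049 then shift [-0.0012  0.0023] dz 0.0817
```

```bash
Z='x'; python3 -m handwheel '[[[0,0,0,0],[0,0,0,0],[0,0,0,0],[0,0,0,0],[0,0,0,0],[0,0,0,0]]]'; python3 -m handwheel '[[[0,0,0.02,0],[0,0,0.02,0],[0,0,0.02,0],[0,0,0,0]]]';  python3 -m handwheel '[[[0,0,0,0],[0,0,0,0],[0,0,0,0],[0,0,0,0],[0,0,0,0],[0,0,0,0]]]';python3 plan.py .4235 .1325 .1 -1.355
```

```text
time_s: 19.55
ee_pos: [0.4253, 0.1288, 0.1783]
eef_rot: [3.039, 0.034, -1.407]
force: [-0.2, 0.4, 0.3]
grip_width: 0.0799
time_s: 19.95
ee_pos: [0.4196, 0.1292, 0.1178]
eef_rot: [3.041, 0.034, -1.409]
force: [-0.4, 0.7, -0.3]
grip_width: 0.0803
time_s: 20.55
ee_pos: [0.4214, 0.1293, 0.1213]
eef_rot: [3.046, 0.034, -1.409]
force: [0.2, -0.2, 0.6]
grip_width: 0.0798
t 20.55 tcp [0.4214 0.1293 0.1213] rpy [ 3.0463  0.0341 -1.4087] F [ 0.1515 -0.2367  0.6   ] w 0.0798
turn -0.054 then shift [-0.0027 -0.0027] dz 0.0213
```

```bash
python3 -m handwheel '[[[-0.003,-0.003,0.02,-0.054],[0,0,0.02,0],[0,0,0.02,0],[0,0,0.015,0],[0,0,0.005,0],[0,0,0,0]]]'; for i in 1 2; do python3 -m handwheel '[[[0,0,0.001,0],[0,0,0.001,0],[0,0,0.001,0],[0,0,0.001,0],[0,0,0.001,0],[0,0,0.001,0],[0,0,0.001,0],[0,0,0.001,0],[0,0,0.001,0],[0,0,0.001,0]]]'; done; python3 plan.py .4235 .1325 .022 -1.355
```

```text
time_s: 21.15
ee_pos: [0.4169, 0.1347, 0.0402]
eef_rot: [3.052, 0.039, -1.352]
force: [0.6, -0.6, 0.7]
grip_width: 0.0801
time_s: 22.15
ee_pos: [0.4175, 0.1351, 0.032]
eef_rot: [3.056, 0.039, -1.352]
force: [0.3, 0.5, -0.1]
grip_width: 0.08
time_s: 23.15
ee_pos: [0.4165, 0.1354, 0.0212]
eef_rot: [3.056, 0.039, -1.352]
force: [0.0, -0.1, 5.5]
grip_width: 0.0802
t 23.15 tcp [0.4165 0.1354 0.0212] rpy [ 3.0559  0.0393 -1.3524] F [ 0.0434 -0.128   5.5122] w 0.0802
turn 0.003 then shift [ 0.0043 -0.0062] dz -0.0008
```

```bash
python3 -m handwheel '[[[0,0,-0.003,0],[0.004,-0.006,0,0],[0,0,0,0]]]'; python3 plan.py .4235 .1325 .022 -1.355;  python3 -m handwheel '[[[0,0,0,0],[0,0,0,0],[0,0,0,0],[0,0,0,0],[0,0,0,0],[0,0,0,0]]]' 0.04 35; python3 -m handwheel '[[[0,0,-0.04,0],[0,0,-0.04,0],[0,0,-0.04,0],[0,0,0,0]]]'; python3 plan.py .4835 -.231 .17 0.105
```

```text
time_s: 23.45
ee_pos: [0.4242, 0.1325, 0.0238]
eef_rot: [3.056, 0.039, -1.352]
force: [0.6, 0.5, -0.5]
grip_width: 0.0802
t 23.45 tcp [0.4242 0.1325 0.0238] rpy [ 3.0561  0.0392 -1.3521] F [ 0.6086  0.4773 -0.5473] w 0.0802
turn 0.003 then shift [-0.0001  0.0006] dz 0.0018
time_s: 24.05
ee_pos: [0.4242, 0.1324, 0.0236]
eef_rot: [3.056, 0.039, -1.352]
force: [0.7, -1.3, -0.6]
grip_width: 0.0557
time_s: 24.45
ee_pos: [0.4342, 0.1298, 0.1458]
eef_rot: [3.051, 0.039, -1.352]
force: [0.1, 0.4, -2.6]
grip_width: 0.0557
t 24.45 tcp [0.4342 0.1298 0.1458] rpy [ 3.0507  0.0393 -1.3525] F [ 0.0931  0.3624 -2.6249] w 0.0557
turn -1.457 then shift [0.0113 0.364 ] dz -0.0242
```

```bash
python3 - <<'E'
import numpy as np
for k in range(10):
    y=-1.352+.1457*k; d=np.array([.0049,-.0361]); print(np.round([np.cos(y)*d[0]+np.sin(y)*d[1],np.sin(y)*d[0]-np.cos(y)*d[1]],3))
E
```

```text
[0.036 0.003]
[0.035 0.008]
[0.034 0.013]
[0.032 0.018]
[0.029 0.023]
[0.025 0.026]
[0.021 0.03 ]
[0.016 0.033]
[0.012 0.035]
[0.006 0.036]
```

```bash
python3 -m handwheel '[[[0.036,0.003,-0.01,-0.1457],[0.035,0.008,-0.01,-0.1457],[0.034,0.013,-0.01,-0.1457],[0.032,0.018,-0.006,-0.1457],[0.029,0.023,-0.006,-0.1457],[0.025,0.026,-0.006,-0.1457],[0.021,0.030,-0.004,-0.1457],[0.016,0.033,0,-0.1457],[0.012,0.035,0,-0.1457],[0.006,0.036,0,-0.1457]]]'; python3 plan.py .4835 -.231 .12 0.105
```

```text
time_s: 25.45
ee_pos: [0.4896, -0.2395, 0.177]
eef_rot: [-3.105, 0.103, 0.142]
force: [0.5, -0.6, -1.6]
grip_width: 0.0557
t 25.45 tcp [ 0.4896 -0.2395  0.177 ] rpy [-3.1046  0.1032  0.1425] F [ 0.4606 -0.65   -1.5654] w 0.0557
turn 0.037 then shift [-0.0052 -0.0091] dz 0.057
```

```bash
python3 -m handwheel '[[[0.003,-0.009,0.02,0.037],[0,0,0.03,0],[0,0,0.02,0],[0,0,0,0]]]'; python3 plan.py .4835 -.231 .09 0.105; python3 - <<'E'
from h import *
cv2.imwrite("pics/wrist4.png",imaging.camera("wrist")[:,:,::-1])
E
```

```text
time_s: 25.85
ee_pos: [0.4815, -0.2321, 0.0996]
eef_rot: [-3.104, 0.109, 0.11]
force: [0.3, 0.2, -1.7]
grip_width: 0.0558
t 25.85 tcp [ 0.4815 -0.2321  0.0996] rpy [-3.1039  0.1091  0.1104] F [ 0.3107  0.2075 -1.7156] w 0.0558
turn 0.005 then shift [ 0.0021 -0.0009] dz 0.0096
```

View pics/wrist4.png

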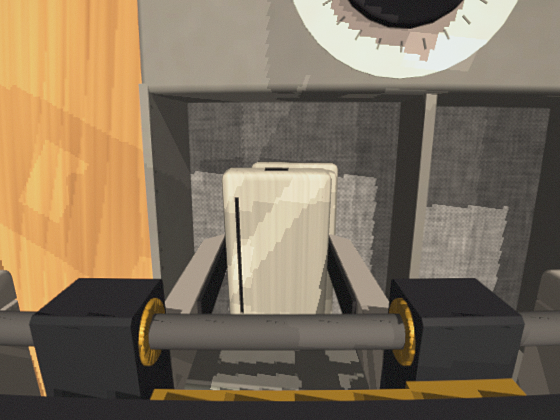

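The third drive hangs at (280,240), slightly tilted over the stack, and needs to shift a few mm. Lower it and release.

```bash
python3 -m handwheel '[[[0.004,-0.001,0.004,0],[0.001,0,0.004,0],[0,0,0,0]]]';  python3 -m handwheel '[[[0,0,0.004,0],[0,0,0,0]]]'; python3 -m handwheel '[[[0,0,0,0],[0,0,0,0],[0,0,0,0],[0,0,0,0]]]' 0.072; python3 -m handwheel '[[[0.002,0,-0.02,0],[0,0,-0.03,0],[0,0,-0.03,0],[0,0,0,0]]]'; python3 plan.py .4433 .2615 .15 -1.5;python3 - <<'E'
from h import *
cv2.imwrite("pics/wrist5.png",imaging.camera("wrist")[:,:,::-1])
E
```

```text
time_s: 26.2
ee_pos: [0.4875, -0.2306, 0.0944]
eef_rot: [-3.107, 0.105, 0.111]
force: [0.0, 0.0, 0.5]
grip_width: 0.0555
time_s: 26.4
ee_pos: [0.4879, -0.2306, 0.0917]
eef_rot: [-3.108, 0.103, 0.111]
force: [-0.4, 0.7, -1.0]
grip_width: 0.0557
time_s: 26.8
ee_pos: [0.4883, -0.2309, 0.092]
eef_rot: [-3.109, 0.101, 0.111]
force: [-0.2, -0.4, 0.6]
grip_width: 0.0718
time_s: 27.2
ee_pos: [0.4985, -0.2323, 0.1731]
eef_rot: [-3.108, 0.103, 0.111]
force: [0.0, 0.5, 0.1]
grip_width: 0.0719
t 27.2 tcp [ 0.4985 -0.2323  0.1731] rpy [-3.1077  0.1034  0.1108] F [0.0414 0.4955 0.124 ] w 0.0719
turn -1.531 then shift [ 0.4965 -0.0202] dz 0.0231
```

View pics/wrist5.png

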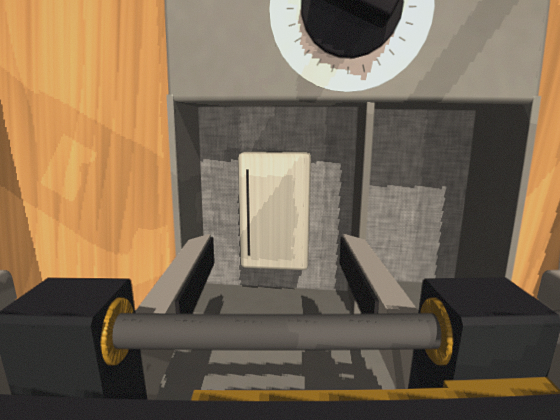

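All three drives lie flat in the stack at (275,210). Now the stamps, gripping their round handles without any turning.

```bash
python3 -m handwheel '[[[0.01,-0.045,0,0],[0.01,-0.045,0,0],[0.01,-0.045,0,0],[0.01,-0.045,0,0],[0.01,-0.045,0,0],[0.01,-0.045,0,0],[0.01,-0.045,0,0],[0.01,-0.045,0.01,0],[0.01,-0.045,0.01,0],[0.01,-0.045,0.01,0]]]' 0.06;python3 -m handwheel '[[[0.01,-0.045,0,0],[0.01,-0.045,0,0],[0,-0.03,0,0],[0,0,0,0]]]'; python3 plan.py .563 .402 .12 0.11;python3 - <<'E'
from h import *
m=imaging.camera_model("wrist");im=imaging.camera("wrist")[:,:,::-1].copy();cv2.imwrite("pics/wrist6.png",im)
print(m["position"])
im=imaging.camera("top")[:,:,::-1].copy();cv2.imwrite("pics/top6.png",im)
m=imaging.camera_model("top"); roi=np.zeros(im.shape[:2],bool); roi[130:320,110:310]=1
for c in blobs((im.max(2)<65)&roi,100):
    r,a=rect(m,c,.012); print("dark",c.reshape(-1,2).mean(0),r,a)
E
```

```text
time_s: 28.25
ee_pos: [0.5429, 0.239, 0.1353]
eef_rot: [-3.105, 0.117, 0.101]
force: [0.6, 0.2, 0.4]
grip_width: 0.0595
time_s: 28.65
ee_pos: [0.547, 0.3694, 0.1285]
eef_rot: [-3.109, 0.127, 0.105]
force: [0.7, -0.6, -0.2]
grip_width: 0.0605
t 28.65 tcp [0.547  0.3694 0.1285] rpy [-3.1085  0.1268  0.105 ] F [ 0.7357 -0.5827 -0.193 ] w 0.0605
turn -0.005 then shift [ 0.0195 -0.0307] dz 0.0085
[0.5599 0.4381 0.2895]
dark [250.3643 300.7287] [304.6068 143.3456 101.268   60.6254] 0.22568349459777148
dark [180.3601 220.4745] [488.0984 312.714  462.2784 115.9492] 0.7260851717055852
dark [262.5306 143.4286] [697.5211 115.0139 136.3204  51.5223] -1.3387034190463885
dark [124.7778 144.6222] [689.1872 474.7426  86.2644  53.6658] -1.1598224672484805
```

View pics/wrist6.png

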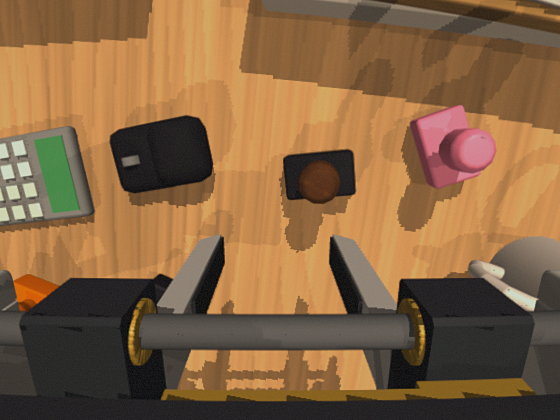

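The target stamp's dark handle top is at (319,182), with its base around (320,174). Pink at (468,150) and the mouse at (162,153) are clear.

```bash
python3 - <<'E'
from h import *
m=imaging.camera_model("wrist"); print(onz(m,[(319,182)],.07),onz(m,[(284,155),(355,150),(356,195),(286,200)],.024).mean(0))
E
python3 -m handwheel '[[[0.01,-0.015,0.03,0],[0,0,0,0],[0,0,0,0],[0,0,0,0],[0,0,0,0],[0,0,0,0],[0,0,0,0],[0,0,0,0],[0,0,0,0],[0,0,0,0]]]'; python3 plan.py .563 .402 .08 0.11
```

```text
[[0.5641 0.4027 0.07  ]] [0.5647 0.4012 0.024 ]
time_s: 29.75
ee_pos: [0.5552, 0.3764, 0.1018]
eef_rot: [-3.108, 0.123, 0.096]
force: [-0.5, 0.4, 1.4]
grip_width: 0.06
t 29.75 tcp [0.5552 0.3764 0.1018] rpy [-3.1084  0.1231  0.0958] F [-0.4955  0.3707  1.3633] w 0.06
turn -0.014 then shift [ 0.0106 -0.0246] dz 0.0218
```

```bash
python3 -m handwheel '[[[0.01,0.035,0.02,-0.014],[0,0.01,0.025,0],[0,0,0.01,0],[0,0,0,0]]]'; for i in 1 2 3 ; do python3 -m handwheel '[[[0,0,0,0],[0,0,0,0],[0,0,0,0],[0,0,0,0],[0,0,0.004,0],[0,0,0,0],[0,0,0,0],[0,0,0,0],[0,0,0,0],[0,0,0.004,0]]]'; done
```

```text
time_s: 30.15
ee_pos: [0.5629, 0.3337, 0.0439]
eef_rot: [-3.106, 0.12, 0.112]
force: [0.5, 0.2, 0.5]
grip_width: 0.0599
time_s: 31.15
ee_pos: [0.563, 0.3369, 0.0398]
eef_rot: [-3.104, 0.115, 0.114]
force: [0.1, -0.1, 0.4]
grip_width: 0.0602
time_s: 32.15
ee_pos: [0.562, 0.3371, 0.0311]
eef_rot: [-3.104, 0.115, 0.114]
force: [0.3, -0.1, -0.0]
grip_width: 0.0597
time_s: 33.15
ee_pos: [0.561, 0.3374, 0.0226]
eef_rot: [-3.103, 0.115, 0.114]
force: [0.3, -1.2, 33.0]
grip_width: 0.0598
```

```bash
python3 -m handwheel '[[[0,0,-0.02,0],[0,0,-0.02,0],[0,0,-0.02,0],[0,0,-0.02,0],[0,0,-0.02,0],[0,0,-0.02,0],[0,0,-0.02,0],[0,0,-0.02,0],[0,0,0,0],[0,0,0,0]]]'; python3 -m handwheel '[[[0,0,0.05,0],[0,0,0.05,0],[0,0,0,0],[0,0,0,0]]]';  python3 -m handwheel '[[[0,0,-0.005,0],[0,0,-0.005,0],[0,0,-0.005,0],[0,0,-0.005,0],[0,0,-0.005,0],[0,0,-0.005,0],[0,0,-0.005,0],[0,0,-0.005,0],[0,0,-0.005,0],[0,0,0,0]]]'; python3 -m handwheel '[[[0,0.02,0,0],[0,0.02,0,0],[0,0.02,0,0],[0,0.02,0,0],[0,0.02,0,0],[0,0,0,0]]]'; python3 -m handwheel '[[[0,-0.05,0,0],[0,-0.05,0,0],[0,0,0,0],[0,0,0,0]]]'
```

```text
time_s: 34.15
ee_pos: [0.5797, 0.333, 0.1832]
eef_rot: [-3.105, 0.118, 0.114]
force: [-0.5, -0.3, -0.5]
grip_width: 0.0599
time_s: 34.55
ee_pos: [0.5666, 0.3351, 0.0806]
eef_rot: [-3.105, 0.119, 0.114]
force: [0.3, -0.1, 1.8]
grip_width: 0.0599
time_s: 35.55
ee_pos: [0.5754, 0.3348, 0.1377]
eef_rot: [-3.102, 0.109, 0.114]
force: [0.8, 0.2, 0.5]
grip_width: 0.06
time_s: 36.15
ee_pos: [0.5863, 0.2254, 0.1318]
eef_rot: [-3.103, 0.112, 0.112]
force: [0.5, 0.1, -0.6]
grip_width: 0.0599
time_s: 36.55
ee_pos: [0.5759, 0.3243, 0.1353]
eef_rot: [-3.103, 0.113, 0.107]
force: [-0.5, -0.8, -0.0]
grip_width: 0.06
```

```bash
python3 -m handwheel '[[[0,0,0.03,0],[0,0,0.03,0],[0,0,0,0]]]'; for i in 1 2 3; do python3 -m handwheel '[[[0,0,0.001,0],[0,0,0.001,0],[0,0,0.001,0],[0,0,0.001,0],[0,0,0.001,0],[0,0,0.001,0],[0,0,0.001,0],[0,0,0.001,0],[0,0,0.001,0],[0,0,0.001,0]]]'; done
```

```text
time_s: 36.85
ee_pos: [0.5694, 0.3235, 0.0747]
eef_rot: [-3.103, 0.112, 0.105]
force: [-0.8, 0.2, -0.4]
grip_width: 0.0599
time_s: 37.85
ee_pos: [0.571, 0.3227, 0.07]
eef_rot: [-3.101, 0.106, 0.103]
force: [-0.2, 0.8, 0.0]
grip_width: 0.0599
time_s: 38.85
ee_pos: [0.5697, 0.3229, 0.059]
eef_rot: [-3.101, 0.106, 0.103]
force: [-0.1, -0.1, -0.2]
grip_width: 0.0599
time_s: 39.85
ee_pos: [0.5685, 0.3233, 0.0482]
eef_rot: [-3.101, 0.106, 0.103]
force: [-0.1, -0.2, 0.6]
grip_width: 0.0601
```

```bash
python3 -m handwheel '[[[0,0,-0.02,0],[0,0,-0.02,0],[0,0,-0.02,0],[0,0,-0.02,0],[0,0,-0.02,0],[0,0,0,0]]]'; for i in 1 2 3; do python3 -m handwheel '[[[0,0,0.05,0],[0,0,0.05,0],[0,0,0,0],[0,0,-0.01,0],[0,0,-0.01,0],[0,0,-0.01,0],[0,0,-0.01,0],[0,0,-0.01,0],[0,0,-0.01,0],[0,0,-0.01,0]]]'; done
```

```text
time_s: 40.45
ee_pos: [0.5793, 0.3201, 0.1497]
eef_rot: [-3.102, 0.108, 0.103]
force: [-0.5, 0.3, -0.4]
grip_width: 0.0601
time_s: 41.45
ee_pos: [0.5787, 0.3214, 0.1309]
eef_rot: [-3.098, 0.097, 0.103]
force: [0.7, -0.1, -0.5]
grip_width: 0.0598
time_s: 42.45
ee_pos: [0.5815, 0.3237, 0.1214]
eef_rot: [-3.092, 0.079, 0.103]
force: [0.3, -0.1, 0.1]
grip_width: 0.0602
time_s: 43.45
ee_pos: [0.5845, 0.3262, 0.1117]
eef_rot: [-3.086, 0.061, 0.103]
force: [-0.1, -0.8, -0.1]
grip_width: 0.0601
```

```bash
python3 plan.py .564 .402 .07 0.105; python3 - <<'E'
from h import *
im=imaging.camera("wrist")[:,:,::-1].copy();m=imaging.camera_model("wrist");cv2.imwrite("pics/wrist7.png",im)
hsv=cv2.cvtColor(im,cv2.COLOR_BGR2HSV)
uv=proj(m,[[.564,.402,.07]])[0];print(uv)
k=(hsv[...,0]<20)&(hsv[...,1]>100)&(hsv[...,2]>30)&(hsv[...,2]<110)
for c in blobs(k,200):
    (u,v),r=cv2.minEnclosingCircle(c)
    if r<40: print((u,v),r,onz(m,[(u,v)],.07))
E
```

```text
t 43.45 tcp [0.5845 0.3262 0.1117] rpy [-3.0857  0.0606  0.1026] F [-0.0728 -0.8254 -0.0831] w 0.0601
turn -0.002 then shift [-0.0125 -0.0776] dz 0.0417
[259.5252 115.8531]
(95.0, 275.0) 20.099849700927734 [[0.4597 0.2853 0.07  ]]
(261.3800048828125, 112.62000274658203) 23.982770919799805 [[0.5649 0.404  0.07  ]]
```

```bash
python3 -m handwheel '[[[-0.004,-0.038,0,0],[-0.004,-0.037,0,0],[0,0,0,0],[0,0,0,0]]]'; python3 plan.py .5645 .403 .055 0.105
```

```text
time_s: 43.9
ee_pos: [0.57, 0.4016, 0.1199]
eef_rot: [-3.085, 0.058, 0.101]
force: [0.3, 0.1, 0.9]
grip_width: 0.0599
t 43.9 tcp [0.57   0.4016 0.1199] rpy [-3.0848  0.0575  0.1008] F [0.2839 0.1459 0.9496] w 0.0599
turn -0.004 then shift [-0.0053 -0.002 ] dz 0.0649
```

```bash
python3 -m handwheel '[[[-0.001,0.001,0.02,0],[0,0,0.02,0],[0,0,0.015,0],[0,0,0.01,0],[0,0,0,0]]]'; python3 plan.py .5645 .403 .055 0.105;  python3 -m handwheel '[[[0,0,0,0],[0,0,0,0],[0,0,0,0],[0,0,0,0],[0,0,0,0],[0,0,0,0]]]' 0.01 30; python3 -m handwheel '[[[0,0,-0.05,0],[0,0,-0.05,0],[0,0,-0.01,0],[0,0,0,0]]]'; python3 plan.py .6075 -.218 .17 0.105
```

```text
time_s: 44.4
ee_pos: [0.5662, 0.4006, 0.0527]
eef_rot: [-3.085, 0.058, 0.098]
force: [-0.2, 0.4, -0.3]
grip_width: 0.0602
t 44.4 tcp [0.5662 0.4006 0.0527] rpy [-3.0853  0.0577  0.098 ] F [-0.1704  0.4172 -0.2586] w 0.0602
turn -0.007 then shift [-0.0014 -0.0026] dz -0.0023
time_s: 45.0
ee_pos: [0.5674, 0.4007, 0.0557]
eef_rot: [-3.084, 0.055, 0.098]
force: [0.5, -0.3, -2.1]
grip_width: 0.0274
time_s: 45.4
ee_pos: [0.5733, 0.3944, 0.1665]
eef_rot: [-3.086, 0.058, 0.098]
force: [0.6, -0.3, -1.4]
grip_width: 0.0275
t 45.4 tcp [0.5733 0.3944 0.1665] rpy [-3.0858  0.0582  0.0979] F [ 0.6206 -0.2919 -1.3539] w 0.0275
turn -0.007 then shift [-0.0302  0.6126] dz -0.0035
```

```bash
python3 -m handwheel '[[[0,0.048,-0.01,0],[0,0.048,-0.01,0],[0,0.048,-0.01,0],[0,0.048,-0.01,0],[0,0.048,-0.002,0],[0,0.048,-0.002,0],[0,0.048,-0.001,0],[0,0.048,0,0],[-0.01,0.048,0,0],[-0.01,0.048,0,0]]]'; python3 plan.py .6097 -.238 .17 0.105
```

```text
time_s: 46.4
ee_pos: [0.5976, -0.0963, 0.1677]
eef_rot: [-3.085, 0.08, 0.109]
force: [0.9, -0.6, -1.0]
grip_width: 0.0274
t 46.4 tcp [ 0.5976 -0.0963  0.1677] rpy [-3.0851  0.0798  0.1085] F [ 0.8574 -0.5765 -1.0214] w 0.0274
turn 0.004 then shift [-0.0028  0.1422] dz -0.0023
```

```bash
python3 -m handwheel '[[[0,0.045,-0.006,0.004],[0,0.045,-0.004,0],[0,0.035,0,0],[0,0,0,0]]]'; python3 plan.py .6097 -.238 .1 0.105; python3 - <<'E'
from h import *
cv2.imwrite("pics/wrist8.png",imaging.camera("wrist")[:,:,::-1])
E
```

```text
time_s: 46.8
ee_pos: [0.6069, -0.2308, 0.1615]
eef_rot: [-3.081, 0.09, 0.1]
force: [0.4, 0.5, -1.2]
grip_width: 0.0277
t 46.8 tcp [ 0.6069 -0.2308  0.1615] rpy [-3.081   0.0901  0.0996] F [ 0.3858  0.5    -1.2352] w 0.0277
turn -0.005 then shift [0.002  0.0075] dz 0.0615
```

View pics/wrist8.png

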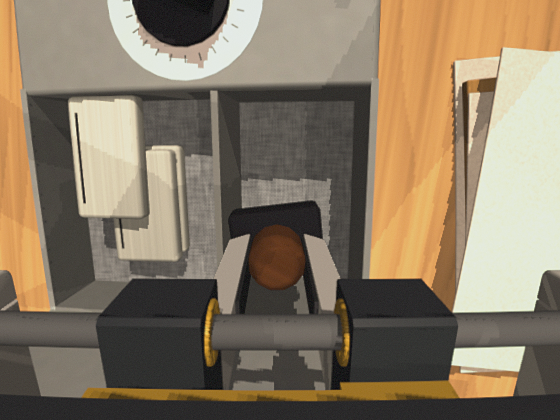

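The top drive has been knocked aside: it now lies toward the ledge and near wall at (108,155), on or over the other two at (150,205). I'll check that after placing this stamp, which is over the small bay at (275,225).

```bash
python3 -m handwheel '[[[0.008,0.007,0.02,0],[0.002,0,0.02,0],[0.002,0,0.02,0],[0,0,0,0]]]'; python3 plan.py .613 -.236 .064 0.105
```

```text
time_s: 47.25
ee_pos: [0.613, -0.2266, 0.0937]
eef_rot: [-3.077, 0.095, 0.104]
force: [0.3, 0.4, -1.4]
grip_width: 0.0274
t 47.25 tcp [ 0.613  -0.2266  0.0937] rpy [-3.0767  0.0951  0.104 ] F [ 0.322   0.4286 -1.4284] w 0.0274
turn -0.001 then shift [-0.001   0.0093] dz 0.0297
```

```bash
python3 -m handwheel '[[[0,0.01,0.01,0],[0.001,0,0.01,0],[0,0,0,0]]]'; python3 -m handwheel '[[[0.001,0,0.005,0],[0,0,0,0]]]'; python3 -m handwheel '[[[0,0,0.004,0],[0,0,0,0]]]'
```

```text
time_s: 47.55
ee_pos: [0.6133, -0.2343, 0.0722]
eef_rot: [-3.077, 0.095, 0.106]
force: [-0.1, -0.5, -1.4]
grip_width: 0.0274
time_s: 47.75
ee_pos: [0.6141, -0.2339, 0.0675]
eef_rot: [-3.077, 0.094, 0.106]
force: [-0.2, -0.2, -1.2]
grip_width: 0.0275
time_s: 47.95
ee_pos: [0.614, -0.2338, 0.064]
eef_rot: [-3.078, 0.093, 0.106]
force: [0.2, 0.4, -1.1]
grip_width: 0.0275
```

```bash
python3 -m handwheel '[[[0,0,0.003,0],[0,0,0,0]]]'; python3 -m handwheel '[[[0,0,0,0],[0,0,0,0],[0,0,0,0],[0,0,0,0]]]' 0.05; python3 -m handwheel '[[[0,0,-0.03,0],[0,0,-0.03,0],[0,0,-0.03,0],[-0.02,-0.02,-0.02,0],[0,0,0,0]]]'; python3 plan.py .4433 .2615 .17 0.105;  python3 - <<'E'
from h import *
cv2.imwrite("pics/wrist9.png",imaging.camera("wrist")[:,:,::-1])
cv2.imwrite("pics/side9.png",imaging.camera("side")[:,:,::-1])
E
```

```text
time_s: 48.15
ee_pos: [0.6142, -0.2339, 0.0623]
eef_rot: [-3.079, 0.091, 0.106]
force: [-0.1, -1.1, -0.9]
grip_width: 0.0276
time_s: 48.55
ee_pos: [0.6144, -0.234, 0.0626]
eef_rot: [-3.079, 0.09, 0.106]
force: [-0.1, 0.4, -0.3]
grip_width: 0.0499
time_s: 49.05
ee_pos: [0.6027, -0.2216, 0.1775]
eef_rot: [-3.078, 0.093, 0.106]
force: [0.7, 0.5, -1.2]
grip_width: 0.05
t 49.05 tcp [ 0.6027 -0.2216  0.1775] rpy [-3.0776  0.0928  0.1058] F [ 0.712   0.5077 -1.2022] w 0.05
turn 0.001 then shift [-0.1078 -0.4972] dz 0.0075
```

View pics/wrist9.png

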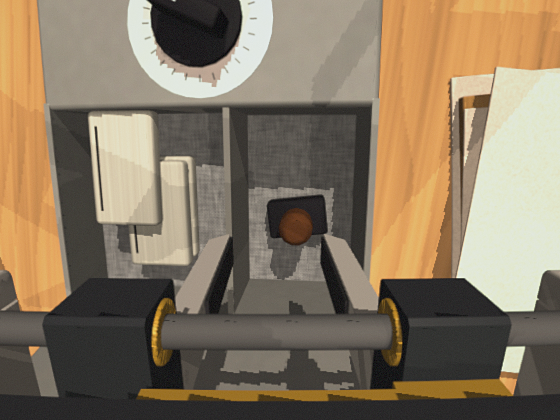

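The stamp stands in the small bay at (297,220). Check the knocked drive by measuring its corner spans at candidate heights.

```bash
python3 - <<'E'
from h import *
m=imaging.camera_model("wrist"); im=cv2.imread("pics/wrist9.png"); hsv=cv2.cvtColor(im,cv2.COLOR_BGR2HSV)
k=(hsv[...,2]>140)&(hsv[...,1]<90); k[:,:60]=0;k[:,230:]=0;k[:100]=0;k[290:]=0
for c in blobs(k,1000):
    print(cv2.boundingRect(c))
th=-1.466;t=np.array([.536,-.226]);R=np.array([[np.cos(th),-np.sin(th)],[np.sin(th),np.cos(th)]])
q=[(91,115),(157,113),(161,221),(98,222)]
for z in (.05,.066,.082,.09):
    P=onz(m,q,z)[:,:2]; print(z,"sides",np.linalg.norm(P-np.roll(P,-1,0),axis=1),"box",((P.mean(0)-t)@R))
    print((P-t)@R)
print("rim corners chk",(onz(m,[(226,107),(52,107),(376,105)],.09)[:,:2]-t)@R)
print("stamp",(onz(m,[(296,226)],.076)[:,:2]-t)@R)
E
```

```text
(174, 234, 55, 56)
(130, 156, 67, 109)
(88, 113, 69, 111)
0.05 sides [0.0626 0.0966 0.0632 0.0986] box [-0.0351 -0.0832]
[[-0.0836 -0.1132]
 [-0.0841 -0.0505]
 [ 0.0124 -0.0529]
 [ 0.015  -0.1161]]
0.066 sides [0.0591 0.0912 0.0597 0.0932] box [-0.0364 -0.074 ]
[[-0.0822 -0.1023]
 [-0.0827 -0.0432]
 [ 0.0085 -0.0454]
 [ 0.0109 -0.1051]]
0.082 sides [0.0557 0.0859 0.0562 0.0877] box [-0.0377 -0.0648]
[[-0.0808 -0.0915]
 [-0.0813 -0.0358]
 [ 0.0046 -0.0379]
 [ 0.0068 -0.0941]]
0.09 sides [0.0539 0.0832 0.0545 0.0849] box [-0.0383 -0.0602]
[[-0.0801 -0.086 ]
 [-0.0805 -0.0321]
 [ 0.0026 -0.0342]
 [ 0.0048 -0.0886]]
rim corners chk [[-0.084   0.0209]
 [-0.087  -0.119 ]
 [-0.0846  0.128 ]]
stamp [[0.0075 0.0723]]
```

```bash
python3 - <<'E'
import cv2,numpy as np
a=cv2.imread("pics/side9.png")[200:380,240:480]; b=cv2.imread("pics/wrist9.png")[95:275,40:250]
a=cv2.resize(a,(400,300),interpolation=cv2.INTER_CUBIC); b=cv2.resize(b,(400,343),interpolation=cv2.INTER_CUBIC)
o=np.zeros((343,800,3),np.uint8);o[:300,:400]=a;o[:,400:]=b;cv2.imwrite("pics/j9.png",cv2.convertScaleAbs(o,alpha=1.3))
E
```

```text
(no output)
```

View pics/j9.png

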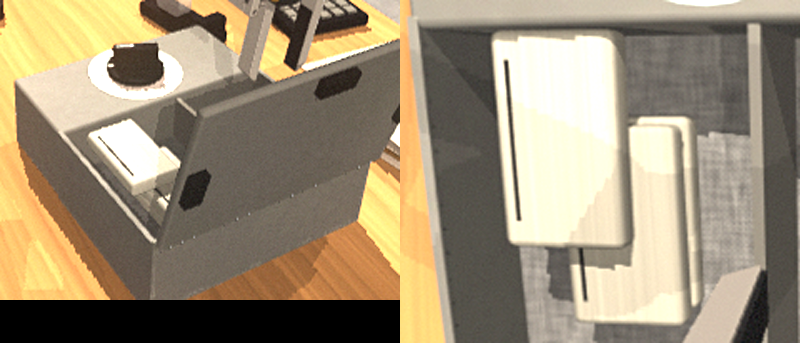

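```bash
python3 - <<'E'
from h import *
m=imaging.camera_model("wrist");s=imaging.camera_model("side")
th=-1.466;t=np.array([.536,-.226]);R=np.array([[np.cos(th),-np.sin(th)],[np.sin(th),np.cos(th)]])
f=lambda x,y:[(240+x*.6,200+y*.6)]
for n,a,b in (("inner-near",(98,222),(134,181)),("inner-far",(161,221),(174,158)),("ledge-near",(91,115),(90,132)),("ledge-far",(157,113),(122,118))):
    P,e=tri(m,[a],s,f(*b)); print(n,(P[:2]-t)@R,P[2],e)
E
```

```text
inner-near [ 0.0066 -0.0943] 0.08213016628537254 0.0006858398021107432
inner-far [ 0.0015 -0.04  ] 0.08399660430481087 0.00782451297998518
ledge-near [-0.0814 -0.093 ] 0.08044997923159122 0.0011449295435747736
ledge-far [-0.0866 -0.0442] 0.07432380835580601 0.012574095557787287
```

The knocked drive is essentially flat at z≈82 mm on top, but only just balanced on the stack. I'll re-centre it after taking out some tool tilt with vertical cycles.

```bash
python3 -m handwheel '[[[-0.04,0,-0.025,0],[-0.04,0,-0.025,0],[-0.04,0,-0.02,0],[0,0,0,0]]]' 0.075; for i in 1 2; do python3 -m handwheel '[[[0,0,0.05,0],[0,0,0.05,0],[0,0,0,0],[0,0,-0.01,0],[0,0,-0.01,0],[0,0,-0.01,0],[0,0,-0.01,0],[0,0,-0.01,0],[0,0,-0.01,0],[0,0,-0.01,0]]]'; done; python3 plan.py .4665 -.1961 .15 0.105
```

```text
time_s: 49.55
ee_pos: [0.4878, -0.24, 0.2489]
eef_rot: [-3.069, 0.108, 0.107]
force: [0.9, -0.3, -0.6]
grip_width: 0.0743
time_s: 50.55
ee_pos: [0.4885, -0.2409, 0.2269]
eef_rot: [-3.072, 0.103, 0.105]
force: [0.6, 0.7, -0.3]
grip_width: 0.0751
time_s: 51.55
ee_pos: [0.4898, -0.2417, 0.2156]
eef_rot: [-3.083, 0.088, 0.104]
force: [-0.3, 0.0, 0.1]
grip_width: 0.075
t 51.55 tcp [ 0.4898 -0.2417  0.2156] rpy [-3.0831  0.0881  0.1039] F [-0.282   0.0082  0.1465] w 0.075
turn -0.001 then shift [-0.0184 -0.0478] dz 0.0656
```

Works. Two more cycles, then go to the drive.

```bash
python3 -m handwheel '[[[0,0,0.05,0],[0,0,0.04,0],[0,0,0,0],[0,0,-0.01,0],[0,0,-0.01,0],[0,0,-0.01,0],[0,0,-0.01,0],[0,0,-0.01,0],[0,0,-0.01,0],[0,0,-0.01,0]]]'; python3 -m handwheel '[[[0,0,0.05,0],[0,0,0.04,0],[0,0,0,0],[0,0,-0.01,0],[0,0,-0.01,0],[0,0,-0.01,0],[0,0,-0.01,0],[0,0,-0.01,0],[0,0,-0.01,0],[0,0,-0.01,0]]]'; python3 -m handwheel '[[[-0.009,-0.024,0,0],[-0.009,-0.024,0,0],[0,0,0,0]]]'; python3 plan.py .4665 -.1961 .092 0.105
```

```text
time_s: 52.55
ee_pos: [0.4918, -0.2429, 0.2123]
eef_rot: [-3.092, 0.076, 0.103]
force: [-1.0, 0.7, -0.3]
grip_width: 0.0752
time_s: 53.55
ee_pos: [0.4939, -0.2441, 0.2091]
eef_rot: [-3.101, 0.063, 0.103]
force: [-1.0, -0.2, 0.8]
grip_width: 0.0752
time_s: 53.85
ee_pos: [0.4712, -0.1976, 0.2153]
eef_rot: [-3.103, 0.06, 0.102]
force: [0.0, 0.5, -0.5]
grip_width: 0.075
t 53.85 tcp [ 0.4712 -0.1976  0.2153] rpy [-3.103   0.0605  0.1016] F [ 0.0314  0.5165 -0.5023] w 0.075
turn -0.003 then shift [-0.0045 -0.002 ] dz 0.1233
```

```bash
python3 -m handwheel '[[[0.003,0.002,0.03,0],[0,0,0.03,0],[0,0,0.03,0],[0,0,0.01,0],[0,0,0,0]]]'; python3 plan.py .4665 -.1961 .088 0.105
```

```text
time_s: 54.35
ee_pos: [0.47, -0.1979, 0.1156]
eef_rot: [-3.106, 0.057, 0.102]
force: [0.2, -0.3, 0.3]
grip_width: 0.0746
t 54.35 tcp [ 0.47   -0.1979  0.1156] rpy [-3.1058  0.0566  0.102 ] F [ 0.2056 -0.3049  0.3429] w 0.0746
turn -0.003 then shift [-0.0033 -0.0021] dz 0.0276
```

```bash
python3 -m handwheel '[[[-0.002,0,0.012,0],[0,0,0.01,0],[0,0,0.004,0],[0,0,0,0]]]'; python3 -m handwheel '[[[0,0,0,0],[0,0,0,0],[0,0,0,0],[0,0,0,0],[0,0,0,0]]]' 0.04 35;  python3 -m handwheel '[[[0,0,-0.01,0],[0,0,0,0]]]'; python3 plan.py .4704 -.231 .105 0.105
```

```text
time_s: 54.75
ee_pos: [0.4678, -0.1985, 0.0907]
eef_rot: [-3.108, 0.053, 0.102]
force: [0.0, -0.1, 0.3]
grip_width: 0.0756
time_s: 55.25
ee_pos: [0.4682, -0.1986, 0.0917]
eef_rot: [-3.109, 0.052, 0.102]
force: [-0.1, -0.2, -2.4]
grip_width: 0.0554
time_s: 55.45
ee_pos: [0.4688, -0.1989, 0.1025]
eef_rot: [-3.109, 0.052, 0.102]
force: [-0.5, -0.4, -1.9]
grip_width: 0.0553
t 55.45 tcp [ 0.4688 -0.1989  0.1025] rpy [-3.1087  0.0523  0.1018] F [-0.4658 -0.3643 -1.8898] w 0.0553
turn -0.003 then shift [-0.0018  0.0321] dz -0.0025
```

```bash
python3 -m handwheel '[[[0.005,0.017,0,0],[0.006,0.017,0,0],[0,0,0,0]]]'; python3 -m handwheel '[[[0,0,0.006,0],[0,0,0,0]]]'; python3 -m handwheel '[[[0,0,0.005,0],[0,0,0,0]]]'; python3 -m handwheel '[[[0,0,0.003,0],[0,0,0,0]]]'
```

```text
time_s: 55.75
ee_pos: [0.4838, -0.2323, 0.1019]
eef_rot: [-3.109, 0.051, 0.102]
force: [0.6, 0.0, -2.4]
grip_width: 0.0554
time_s: 55.95
ee_pos: [0.4829, -0.2314, 0.0952]
eef_rot: [-3.109, 0.052, 0.102]
force: [0.2, -0.2, -2.7]
grip_width: 0.0555
time_s: 56.15
ee_pos: [0.4828, -0.2306, 0.0908]
eef_rot: [-3.11, 0.05, 0.103]
force: [-0.1, -0.5, -2.7]
grip_width: 0.0556
time_s: 56.35
ee_pos: [0.4831, -0.2304, 0.0911]
eef_rot: [-3.112, 0.049, 0.104]
force: [-0.3, -0.1, -2.0]
grip_width: 0.0557
```

```bash
python3 -m handwheel '[[[0,0,0,0],[0,0,0,0],[0,0,0,0]]]' 0.07; python3 -m handwheel '[[[0,0,-0.02,0],[0,0,-0.04,0],[0,0,-0.04,0],[0,0,-0.02,0],[0,0,0,0]]]'; python3 - <<'E'
from h import *
im=imaging.camera("wrist")[:,:,::-1].copy();cv2.imwrite("pics/wrist10.png",im);m=imaging.camera_model("wrist")
hsv=cv2.cvtColor(im,cv2.COLOR_BGR2HSV);k=(hsv[...,2]>140)&(hsv[...,1]<90);k[:100]=0;k[290:]=0
t=np.array([.536,-.226]);c0,s0=np.cos(-1.466),np.sin(-1.466);R=np.array([[c0,-s0],[s0,c0]])
for c in blobs(k,1500):
    r,a=rect(m,c,.082); print(cv2.boundingRect(c),r,a,(r[:2]/1000-t)@R)
E
python3 -m handwheel '[[[0.001,-0.049,0,0],[0.001,-0.049,0,0],[0.001,-0.049,0,0],[0.001,-0.049,0,0],[0.001,-0.049,0,0],[0.001,-0.049,0,0],[0.001,-0.049,0,0],[0.001,-0.049,0.01,0],[0.001,-0.04,0.01,0],[0,0,0,0]]]' 0.06; python3 plan.py .4433 .2615 .12 .105;python3 - <<'E'
from h import *
im=imaging.camera("wrist")[:,:,::-1].copy();m=imaging.camera_model("wrist");cv2.imwrite("pics/wrist11.png",im)
hsv=cv2.cvtColor(im,cv2.COLOR_BGR2HSV)
print(proj(m,[[.4433,.2615,.07]])[0])
k=(hsv[...,0]<20)&(hsv[...,1]>100)&(hsv[...,2]>30)&(hsv[...,2]<110)
for c in blobs(k,200):
    (u,v),r=cv2.minEnclosingCircle(c)
    if r<45: print((u,v),r,onz(m,[(u,v)],.07))
E
```

```text
time_s: 56.65
ee_pos: [0.4831, -0.2298, 0.091]
eef_rot: [-3.112, 0.048, 0.104]
force: [-0.6, 0.0, -0.5]
grip_width: 0.0698
time_s: 57.15
ee_pos: [0.4886, -0.2321, 0.2128]
eef_rot: [-3.109, 0.052, 0.104]
force: [0.7, 0.5, -0.8]
grip_width: 0.0697
(247, 147, 65, 105) [ 481.8853 -225.2929   93.8653   56.2179] -1.4688432797974498 [-0.0064 -0.0537]
(155, 100, 351, 190) [ 515.3972 -223.0512  308.0437  175.5371] 0.10559324699007044 [-0.0051 -0.0202]
time_s: 58.2
ee_pos: [0.4441, 0.2089, 0.1887]
eef_rot: [-3.105, 0.075, 0.1]
force: [-0.3, -0.3, 0.7]
grip_width: 0.0602
t 58.2 tcp [0.4441 0.2089 0.1887] rpy [-3.1054  0.0749  0.0998] F [-0.2577 -0.255   0.7213] w 0.0602
turn -0.005 then shift [ 0.0047 -0.0524] dz 0.0687
[293.1059 147.8114]
(160.5, 183.0) 40.065670013427734 [[0.3312 0.2197 0.07  ]]
(292.74359130859375, 147.0128173828125) 17.637157440185547 [[0.4429 0.2621 0.07  ]]
(524.0, 9.5) 11.80052375793457 [[0.6056 0.3835 0.07  ]]
```

The drive is re-centred at box (-6,-54) mm, measuring 94x56 and flat. The stamp handle is confirmed at (293,147), or (0.443,0.262).

```bash
python3 -m handwheel '[[[0.007,-0.024,0.02,0],[0.006,-0.023,0.02,0],[0,0,0.02,0],[0,0,0,0]]]'; python3 plan.py .443 .262 .055 .105
```

```text
time_s: 58.65
ee_pos: [0.4481, 0.2546, 0.1247]
eef_rot: [-3.108, 0.078, 0.096]
force: [-0.7, -0.3, 0.5]
grip_width: 0.0601
t 58.65 tcp [0.4481 0.2546 0.1247] rpy [-3.1081  0.0785  0.0961] F [-0.6578 -0.3005  0.5325] w 0.0601
turn -0.009 then shift [-0.0043 -0.0079] dz 0.0697
```

```bash
python3 -m handwheel '[[[0.001,-0.005,0.02,0],[0,0,0.02,0],[0,0,0.02,0],[0,0,0.008,0],[0,0,0,0]]]'; python3 plan.py .443 .262 .055 .105;  python3 -m handwheel '[[[0,0,0,0],[0,0,0,0],[0,0,0,0],[0,0,0,0],[0,0,0,0],[0,0,0,0]]]' 0.01 30; python3 -m handwheel '[[[0,0,-0.05,0],[0,0,-0.05,0],[0,0,-0.02,0],[0,0,0,0]]]'; python3 plan.py .608 -.174 .17 0.105
```

```text
time_s: 59.15
ee_pos: [0.4454, 0.2568, 0.0573]
eef_rot: [-3.108, 0.077, 0.09]
force: [0.0, -0.5, 0.1]
grip_width: 0.0599
t 59.15 tcp [0.4454 0.2568 0.0573] rpy [-3.1082  0.0773  0.0903] F [ 0.0458 -0.5429  0.0512] w 0.0599
turn -0.015 then shift [-0.0019 -0.0054] dz 0.0023
time_s: 59.75
ee_pos: [0.4474, 0.2565, 0.0611]
eef_rot: [-3.107, 0.072, 0.089]
force: [0.4, 0.7, -1.0]
grip_width: 0.0274
time_s: 60.15
ee_pos: [0.4557, 0.2528, 0.1834]
eef_rot: [-3.108, 0.076, 0.09]
force: [-1.0, -0.6, -1.0]
grip_width: 0.0272
t 60.15 tcp [0.4557 0.2528 0.1834] rpy [-3.1081  0.0761  0.0898] F [-1.0376 -0.5826 -0.9933] w 0.0272
turn -0.015 then shift [0.1067 0.4404] dz 0.0134
```

```bash
python3 -m handwheel '[[[0.02,0.045,-0.012,-0.015],[0.02,0.045,-0.012,0],[0.02,0.045,-0.01,0],[0.02,0.045,-0.006,0],[0.015,0.045,-0.004,0],[0.01,0.047,-0.004,0],[0,0.047,-0.002,0],[0,0.047,0,0],[0,0.045,0,0],[0,0,0,0]]]'; python3 plan.py .608 -.171 .17 0.105
```

```text
time_s: 61.15
ee_pos: [0.606, -0.158, 0.1926]
eef_rot: [-3.103, 0.093, 0.112]
force: [0.8, 0.9, -1.1]
grip_width: 0.0273
t 61.15 tcp [ 0.606  -0.158   0.1926] rpy [-3.1025  0.0932  0.1124] F [ 0.7504  0.9306 -1.0776] w 0.0273
turn 0.007 then shift [0.0007 0.0131] dz 0.0226
```

```bash
python3 -m handwheel '[[[0.004,0.014,0.03,0],[0.004,0,0.03,0],[0.003,0,0.02,0],[0,0,0.005,0],[0,0,0,0]]]'; python3 plan.py .609 -.172 .068 0.105
```

```text
time_s: 61.65
ee_pos: [0.6079, -0.1673, 0.0958]
eef_rot: [-3.098, 0.1, 0.112]
force: [0.3, -0.5, -0.5]
grip_width: 0.0276
t 61.65 tcp [ 0.6079 -0.1673  0.0958] rpy [-3.0984  0.1004  0.1118] F [ 0.3314 -0.5159 -0.4575] w 0.0276
turn 0.007 then shift [0.0007 0.0048] dz 0.0278
```

```bash
python3 -m handwheel '[[[0.003,0.005,0.012,0],[0,0,0.01,0],[0,0,0,0]]]'; python3 -m handwheel '[[[0,0,0.005,0],[0,0,0,0]]]'; python3 -m handwheel '[[[0,0,0.004,0],[0,0,0,0]]]'; python3 -m handwheel '[[[0,0,0,0],[0,0,0,0],[0,0,0,0],[0,0,0,0]]]' 0.05; python3 -m handwheel '[[[0,0,-0.03,0],[0,0,-0.03,0],[0,0,-0.03,0],[-0.02,0.02,-0.02,0],[-0.02,0.02,-0.02,0],[0,0,0,0]]]';  python3 - <<'E'
from h import *
cv2.imwrite("pics/wrist12.png",imaging.camera("wrist")[:,:,::-1]); st()
E
```

```text
time_s: 61.95
ee_pos: [0.6098, -0.171, 0.073]
eef_rot: [-3.099, 0.098, 0.113]
force: [0.3, -0.8, -1.3]
grip_width: 0.0277
time_s: 62.15
ee_pos: [0.6095, -0.1709, 0.0683]
eef_rot: [-3.1, 0.097, 0.113]
force: [-0.2, 0.6, -0.7]
grip_width: 0.0275
time_s: 62.35
ee_pos: [0.6101, -0.1715, 0.0679]
eef_rot: [-3.102, 0.094, 0.113]
force: [0.4, 0.3, -0.9]
grip_width: 0.0275
time_s: 62.75
ee_pos: [0.6105, -0.1716, 0.0688]
eef_rot: [-3.103, 0.092, 0.112]
force: [-0.3, -0.2, 0.0]
grip_width: 0.0497
time_s: 63.35
ee_pos: [0.587, -0.22, 0.2034]
eef_rot: [-3.102, 0.096, 0.114]
force: [-0.3, 0.3, 0.1]
grip_width: 0.05
t 63.4 tcp [ 0.5872 -0.2186  0.2016] rpy [-3.1     0.0974  0.1151] F [-0.2602  0.7335 -0.2614] w 0.05
```

View pics/wrist12.png

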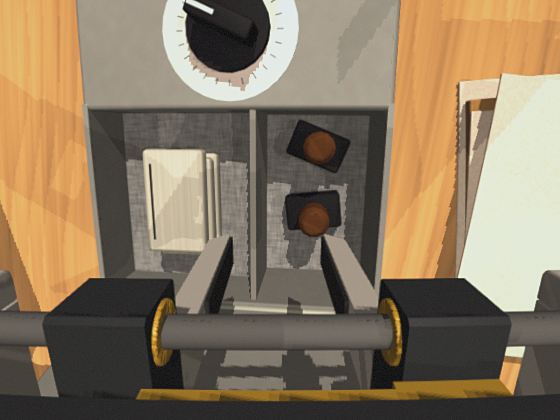

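All three drives are stacked in the larger bay at (180,200), and both stamps stand in the smaller bay at (319,147) and (314,210). Now I'll go up and over to the lid's outer side with the fingers closed.

```bash
python3 -m handwheel '[[[-0.02,0,-0.03,0],[-0.03,0,-0.04,0],[-0.03,0,-0.04,0],[0,0,-0.03,0],[0,0,0,0]]]' 0; python3 plan.py .494 -.42 .30 0.105; python3 - <<'E'
import numpy as np
t=np.array([.536,-.226]);c,s=np.cos(-1.466),np.sin(-1.466)
for th in (1.83,1.6,1.4,1.2,1.,.8,.6,.4,.2,.1,0):
    r=.16; x=.09-r*np.cos(th)+.01*np.sin(th); z=.0905+r*np.sin(th)+.01*np.cos(th)
    print(th,np.round([x,z],3),np.round([c*x+s*.055+t[0],s*x-c*.055+t[1]],3))
E
```

```text
time_s: 63.9
ee_pos: [0.5217, -0.2285, 0.3463]
eef_rot: [-3.093, 0.107, 0.119]
force: [0.5, 0.1, -0.4]
grip_width: 0.0133
t 63.9 tcp [ 0.5217 -0.2285  0.3463] rpy [-3.0934  0.1065  0.1187] F [ 0.5253  0.1274 -0.4233] w 0.0133
turn 0.014 then shift [-0.0476  0.1875] dz 0.0463
1.83 [0.141 0.243] [ 0.496 -0.372]
1.6 [0.105 0.25 ] [ 0.492 -0.336]
1.4 [0.073 0.25 ] [ 0.489 -0.304]
1.2 [0.041 0.243] [ 0.486 -0.273]
1.0 [0.012 0.231] [ 0.483 -0.244]
0.8 [-0.014  0.212] [ 0.48  -0.218]
0.6 [-0.036  0.189] [ 0.477 -0.196]
0.4 [-0.053  0.162] [ 0.476 -0.179]
0.2 [-0.065  0.132] [ 0.475 -0.167]
0.1 [-0.068  0.116] [ 0.474 -0.164]
0 [-0.07  0.1 ] [ 0.474 -0.162]
```

```bash
python3 -m handwheel '[[[-0.01,0.045,0,0.014],[-0.01,0.045,0,0],[-0.01,0.045,0,0],[-0.01,0.045,0,0],[0,0.02,0,0],[0,0,0,0]]]'; for i in 1 2 3; do python3 -m handwheel '[[[0,0,0.05,0],[0,0,0.04,0],[0,0,0,0],[0,0,-0.01,0],[0,0,-0.01,0],[0,0,-0.01,0],[0,0,-0.01,0],[0,0,-0.01,0],[0,0,-0.01,0],[0,0,-0.01,0]]]'; done; python3 plan.py .494 -.42 .262 0.105
```

```text
time_s: 64.5
ee_pos: [0.5064, -0.4339, 0.3276]
eef_rot: [-3.084, 0.116, 0.113]
force: [-0.5, 0.6, 1.0]
grip_width: 0.0004
time_s: 65.5
ee_pos: [0.5091, -0.4279, 0.3177]
eef_rot: [-3.086, 0.112, 0.118]
force: [-0.5, -0.5, 1.1]
grip_width: 0.0001
time_s: 66.5
ee_pos: [0.5094, -0.429, 0.3161]
eef_rot: [-3.099, 0.101, 0.117]
force: [-0.6, 0.2, 0.5]
grip_width: 0.0007
time_s: 67.5
ee_pos: [0.51, -0.4298, 0.3142]
eef_rot: [-3.112, 0.09, 0.116]
force: [0.2, 0.1, 0.4]
grip_width: 0.0005
t 67.5 tcp [ 0.51   -0.4298  0.3142] rpy [-3.1118  0.0899  0.1157] F [0.1914 0.0562 0.4007] w 0.0005
turn 0.011 then shift [-0.0149 -0.0114] dz 0.0522
```

```bash
for i in 1 2 3; do python3 -m handwheel '[[[0,0,0.05,0],[0,0,0.04,0],[0,0,0,0],[0,0,-0.01,0],[0,0,-0.01,0],[0,0,-0.01,0],[0,0,-0.01,0],[0,0,-0.01,0],[0,0,-0.01,0],[0,0,-0.01,0]]]'; done; python3 plan.py .494 -.42 .262 0.105
```

```text
time_s: 68.5
ee_pos: [0.5107, -0.4307, 0.3124]
eef_rot: [-3.124, 0.079, 0.115]
force: [-0.7, -0.6, 0.5]
grip_width: 0.0005
time_s: 69.5
ee_pos: [0.5114, -0.4317, 0.3107]
eef_rot: [-3.137, 0.068, 0.115]
force: [0.4, 0.1, 0.5]
grip_width: 0.0006
time_s: 70.5
ee_pos: [0.5123, -0.4328, 0.309]
eef_rot: [3.134, 0.057, 0.114]
force: [-0.7, 0.8, -0.3]
grip_width: 0.0006
t 70.5 tcp [ 0.5123 -0.4328  0.309 ] rpy [3.1341 0.0574 0.1143] F [-0.6722  0.8113 -0.3038] w 0.0006
turn 0.009 then shift [-0.0169 -0.0147] dz 0.047
```

```bash
python3 -m handwheel '[[[-0.015,-0.01,0.03,0],[0,0,0.024,0],[0,0,0,0]]]'; python3 -m handwheel '[[[0,-0.02,0,0],[0,-0.015,0,0],[0,-0.015,0,0],[0,-0.015,0,0]]]';python3 plan.py .492 -.336 .25 0.105
```

```text
time_s: 70.8
ee_pos: [0.4938, -0.4257, 0.259]
eef_rot: [3.13, 0.054, 0.114]
force: [-0.5, -0.4, 0.6]
grip_width: 0.0003
time_s: 71.2
ee_pos: [0.4869, -0.3621, 0.2636]
eef_rot: [3.126, 0.051, 0.112]
force: [0.1, -3.1, 3.5]
grip_width: 0.0004
t 71.2 tcp [ 0.4869 -0.3621  0.2636] rpy [3.1255 0.0515 0.1117] F [ 0.0539 -3.0596  3.4685] w 0.0004
turn 0.007 then shift [ 0.0078 -0.0254] dz 0.0136
```

```bash
python3 -m handwheel '[[[0.002,-0.02,0.004,0],[0,-0.02,0.004,0],[0,-0.02,0.003,0]]]'; python3 -m handwheel '[[[0.002,-0.02,0.004,0],[0,-0.02,0.004,0]]]'; python3 plan.py .486 -.273 .24 0.105
```

```text
time_s: 71.5
ee_pos: [0.483, -0.3033, 0.2578]
eef_rot: [3.118, 0.046, 0.11]
force: [1.3, -1.9, -1.5]
grip_width: 0.0005
time_s: 71.7
ee_pos: [0.4809, -0.2633, 0.2521]
eef_rot: [3.114, 0.044, 0.109]
force: [0.4, -3.0, -0.1]
grip_width: 0.0005
t 71.7 tcp [ 0.4809 -0.2633  0.2521] rpy [3.1139 0.0441 0.1092] F [ 0.4068 -3.0317 -0.0863] w 0.0005
turn 0.004 then shift [0.004  0.0102] dz 0.0121
```

```bash
python3 -m handwheel '[[[0.001,-0.02,0.012,0],[0,-0.02,0.015,0]]]'; python3 -m handwheel '[[[0.001,-0.015,0.02,0],[0,-0.012,0.02,0]]]'; python3 plan.py .477 -.18 .19 0.105
```

```text
time_s: 71.9
ee_pos: [0.4777, -0.2241, 0.2281]
eef_rot: [3.109, 0.04, 0.109]
force: [1.1, -3.4, 0.1]
grip_width: 0.0005
time_s: 72.1
ee_pos: [0.4761, -0.1977, 0.1906]
eef_rot: [3.106, 0.035, 0.109]
force: [0.2, -0.1, 1.5]
grip_width: 0.0003
t 72.1 tcp [ 0.4761 -0.1977  0.1906] rpy [3.1062 0.0352 0.1095] F [ 0.1794 -0.0675  1.4783] w 0.0003
turn 0.004 then shift [ 0.0027 -0.0175] dz 0.0006
```

```bash
python3 -m handwheel '[[[0.001,-0.012,0.015,0],[0,-0.01,0.02,0],[0,-0.005,0.02,0],[0,0,0.01,0]]]'; python3 -m handwheel '[[[0,0,0.005,0],[0,0,0.004,0],[0,0,0,0]]]'
```

```text
time_s: 72.5
ee_pos: [0.4754, -0.1724, 0.1279]
eef_rot: [3.103, 0.031, 0.111]
force: [-1.2, 0.5, 0.9]
grip_width: 0.0004
time_s: 72.8
ee_pos: [0.4767, -0.1739, 0.1204]
eef_rot: [3.102, 0.029, 0.111]
force: [-0.6, -0.6, -0.3]
grip_width: 0.0004
```

```bash
python3 -m handwheel '[[[0,0,0.002,0],[0,0,0.002,0],[0,0,0.002,0]]]'; python3 -m handwheel '[[[0,0,0.002,0],[0,0,0.002,0]]]'
```

```text
time_s: 73.1
ee_pos: [0.4772, -0.1744, 0.1195]
eef_rot: [3.102, 0.028, 0.11]
force: [-12.6, 8.3, 25.8]
grip_width: 0.0004
time_s: 73.3
ee_pos: [0.4772, -0.1744, 0.1195]
eef_rot: [3.103, 0.027, 0.11]
force: [-11.4, 7.3, 23.3]
grip_width: 0.0004
```

The lid is shut: tip z is 100.5 mm under 25 N, which matches the lid top. Raise and back off to image the tabs and dial.

```bash
python3 -m handwheel '[[[0,0.01,-0.04,0],[0,0.04,-0.04,0],[0.02,0.04,-0.04,0],[0.02,0.04,-0.04,0],[0.02,0,-0.02,0],[0,0,0,0]]]'; python3 - <<'E'
from h import *
import pickle
o=st()
im=imaging.camera("wrist")[:,:,::-1].copy();m=imaging.camera_model("wrist");cv2.imwrite("pics/wrist13.png",im);pickle.dump(m,open("m13.pkl","wb"))
t=np.array([.536,-.226]);c0,s0=np.cos(-1.466),np.sin(-1.466);R=np.array([[c0,-s0],[s0,c0]])
for n,B in dict(front=(-.08,0),near=(0,-.12),far=(0,.12),dial=(-.145,0)).items():
    print(n,proj(m,[np.r_[R@B+t,.108]])[0])
for c in blobs(im.max(2)<60,150):
    r,a=rect(m,c,.1085); print(cv2.boundingRect(c),r,"box",(r[:2]/1000-t)@R)
E
```

```text
time_s: 73.9
ee_pos: [0.5468, -0.2782, 0.2934]
eef_rot: [3.1, 0.024, 0.108]
force: [0.2, 0.5, -0.0]
grip_width: 0.0003
t 73.9 tcp [ 0.5468 -0.2782  0.2934] rpy [3.0998 0.0244 0.1085] F [ 0.1813  0.4567 -0.05  ] w 0.0003
front [278.434  45.523]
near [159.5474 131.872 ]
far [398.6275 133.1672]
dial [278.7605 -32.0891]
(0, 343, 560, 77) [ 559.6743 -548.6632  789.7129  135.7022] box [ 0.3234 -0.0102]
(283, 279, 108, 103) [ 631.6133 -453.0996  146.7495  129.3362] box [0.2359 0.0713]
(162, 279, 109, 111) [ 486.4962 -478.4656  163.3982  133.1637] box [ 0.2459 -0.0756]
(534, 274, 26, 40) [ 873.0076 -371.9472   52.3639   31.3576] box [0.1804 0.3199]
(383, 113, 22, 38) [ 649.641  -212.6761   36.3414   18.8666] box [-0.0014  0.1144]
(153, 112, 20, 38) [ 420.004  -237.0708   36.7979   18.5942] box [-0.0011 -0.1165]
(258, 39, 40, 21) [ 527.1342 -149.6721   36.737    17.5475] box [-0.0768 -0.0008]
(256, 0, 45, 11) [ 523.4397 -112.2199   40.041     8.3752] box [-0.1145 -0.0006]
```

View pics/wrist13.png

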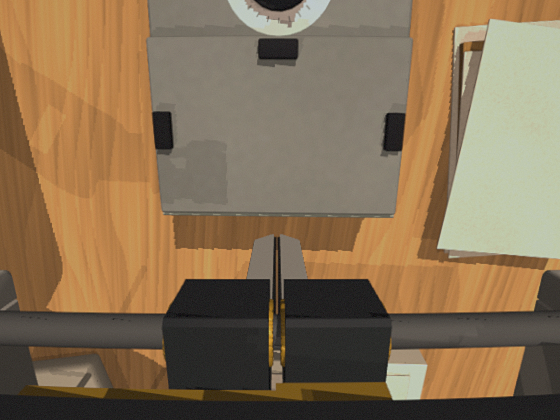

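Tabs are at (278,49), (163,130) and (394,132), each 37x18 mm at z 108.5, so all three are up. The lid lies flush. Press the front tab first.

```bash
python3 -m handwheel '[[[-0.002,-0.045,0.03,0],[-0.002,-0.045,0.03,0],[-0.002,-0.04,0.03,0],[0,0,0.03,0],[0,0,0.015,0],[0,0,0,0]]]'; python3 plan.py .527 -.1497 .13 .105
```

```text
time_s: 74.55
ee_pos: [0.5158, -0.155, 0.1455]
eef_rot: [3.102, 0.032, 0.108]
force: [-0.7, -0.8, -0.9]
grip_width: 0.0006
t 74.55 tcp [ 0.5158 -0.155   0.1455] rpy [3.102  0.0317 0.108 ] F [-0.7294 -0.7714 -0.881 ] w 0.0006
turn 0.003 then shift [ 0.0117 -0.0041] dz 0.0155
```

```bash
python3 -m handwheel '[[[0.012,-0.005,0.008,0],[0,0,0.005,0],[0,0,0,0]]]'; python3 plan.py .527 -.1497 .1205 .105; python3 -m handwheel '[[[0,0,0.005,0],[0,0,0.004,0],[0,0,0.004,0],[0,0,0.003,0]]]'
```

```text
time_s: 74.85
ee_pos: [0.5255, -0.1497, 0.1322]
eef_rot: [3.102, 0.032, 0.108]
force: [0.3, -0.7, 1.1]
grip_width: 0.0004
t 74.85 tcp [ 0.5255 -0.1497  0.1322] rpy [3.102  0.0324 0.1077] F [ 0.3068 -0.6924  1.0644] w 0.0004
turn 0.003 then shift [0.0015 0.0002] dz 0.0117
time_s: 75.25
ee_pos: [0.5256, -0.1508, 0.12]
eef_rot: [3.101, 0.027, 0.107]
force: [-15.3, 11.3, 43.7]
grip_width: 0.0007
```

```bash
python3 -m handwheel '[[[0,0,-0.03,0],[-0.038,0.025,0,0],[-0.038,0.025,0,0],[-0.038,0.025,0,0],[0,0,0,0]]]'; python3 plan.py .42 -.237 .132 .105
```

```text
time_s: 75.75
ee_pos: [0.4172, -0.2389, 0.1579]
eef_rot: [3.099, 0.026, 0.109]
force: [0.6, 0.6, 0.6]
grip_width: 0.0005
t 75.75 tcp [ 0.4172 -0.2389  0.1579] rpy [3.099  0.0261 0.1092] F [0.6129 0.5574 0.59  ] w 0.0005
turn 0.004 then shift [ 0.003  -0.0016] dz 0.0259
```

```bash
python3 -m handwheel '[[[0.003,-0.002,0.015,0],[0,0,0.01,0],[0,0,0,0]]]'; python3 plan.py .42 -.237 .1205 .105; python3 -m handwheel '[[[0,0,0.005,0],[0,0,0.004,0],[0,0,0.004,0],[0,0,0.003,0]]]'
```

```text
time_s: 76.05
ee_pos: [0.4191, -0.2386, 0.1325]
eef_rot: [3.098, 0.025, 0.107]
force: [-0.1, 0.7, 0.6]
grip_width: 0.0002
t 76.05 tcp [ 0.4191 -0.2386  0.1325] rpy [3.0977 0.0247 0.1065] F [-0.1002  0.7395  0.5926] w 0.0002
turn 0.002 then shift [ 0.001  -0.0015] dz 0.012
time_s: 76.45
ee_pos: [0.4201, -0.2391, 0.1198]
eef_rot: [3.096, 0.024, 0.109]
force: [-24.8, 14.8, 66.4]
grip_width: 0.0007
```

```bash
python3 -m handwheel '[[[0,0,-0.03,0],[0.046,0,-0.002,0],[0.046,0,-0.002,0],[0.046,0,-0.002,0],[0.046,0,-0.002,0],[0.04,0,0,0],[0,0,0,0]]]'; python3 plan.py .6496 -.2127 .132 .105
```

```text
time_s: 77.15
ee_pos: [0.6526, -0.2102, 0.1553]
eef_rot: [3.093, 0.02, 0.109]
force: [0.3, -0.3, -0.1]
grip_width: 0.0003
t 77.15 tcp [ 0.6526 -0.2102  0.1553] rpy [3.0933 0.02   0.1091] F [ 0.3266 -0.2864 -0.1438] w 0.0003
turn 0.004 then shift [-0.0033  0.0022] dz 0.0233
```

```bash
python3 -m handwheel '[[[-0.002,0.001,0.014,0],[0,0,0.01,0],[0,0,0,0]]]'; python3 plan.py .6496 -.2127 .1205 .105; python3 -m handwheel '[[[0,0,0.004,0],[0,0,0.004,0],[0,0,0.003,0]]]'
```

```text
time_s: 77.45
ee_pos: [0.6491, -0.2124, 0.1282]
eef_rot: [3.094, 0.021, 0.11]
force: [-0.4, 0.2, 0.0]
grip_width: 0.0006
t 77.45 tcp [ 0.6491 -0.2124  0.1282] rpy [3.094  0.0213 0.1097] F [-0.411   0.1646  0.0384] w 0.0006
turn 0.005 then shift [0.0005 0.0003] dz 0.0077
time_s: 77.75
ee_pos: [0.649, -0.213, 0.1205]
eef_rot: [3.093, 0.016, 0.109]
force: [-7.5, 7.2, 24.4]
grip_width: 0.0008
```

All three tabs bottomed out (tip at z≈101, 24–66 N). Now image the dial and measure the pointer and index.

```bash
python3 -m handwheel '[[[0,0,-0.03,0],[-0.03,-0.01,-0.04,0],[-0.03,-0.01,-0.04,0],[-0.04,0,-0.02,0],[-0.03,0,0,0],[0,0,0,0],[0,0,0,0]]]'; cat > dial.py <<'E'
from h import *
st(); im=imaging.camera("wrist")[:,:,::-1].copy();m=imaging.camera_model("wrist");cv2.imwrite("pics/wristd%d.png"%(ctrl.get_obs()["time_s"]*100),im)
ax0=np.array([.522,-.081]); X,Y=np.meshgrid(np.linspace(-.06,.06,241),np.linspace(-.06,.06,241))
def flat(z):
    P=np.c_[X.ravel()+ax0[0],Y.ravel()+ax0[1],np.full(X.size,z)]; uv=proj(m,P).astype(np.float32).reshape(241,241,2)
    return cv2.remap(im,uv[...,0],uv[...,1],cv2.INTER_LINEAR)
r=np.hypot(X,Y)
f=flat(.091).min(2); ring=(f>130)&(r<.06)
c=max(blobs(ring,100),key=cv2.contourArea); (u,v),R=cv2.minEnclosingCircle(c); ctr=np.array([u,v])*.0005-.06+ax0; print("ring ctr",ctr,"R",R*.0005)
def ang(k,ax): 
    for b in blobs(k,6):
        p=b.reshape(-1,2).mean(0)*.0005-.06+ax0-ax; print("  ang",np.arctan2(p[1],p[0]),"rad",np.hypot(*p),"area",cv2.contourArea(b),cv2.minAreaRect(b)[1:])
ax=ctr; r2=lambda:np.hypot(X+ax0[0]-ax[0],Y+ax0[1]-ax[1])
print("index z.094"); f=flat(.094).max(2); ang((f<80)&(r2()>.037)&(r2()<.053),ax)
print("bar line z.125"); f=flat(.125).min(2); ang((f>110)&(r2()<.027),ax)
print("skirt line z.1"); f=flat(.1).min(2); ang((f>110)&(r2()>.02)&(r2()<.032),ax)
cv2.imwrite("pics/flat.png",cv2.resize(flat(.1),None,fx=2,fy=2))
E
python3 dial.py
```

```text
time_s: 78.45
ee_pos: [0.5116, -0.2016, 0.2556]
eef_rot: [3.091, 0.019, 0.107]
force: [0.2, -0.4, 0.7]
grip_width: 0.0009
t 78.45 tcp [ 0.5116 -0.2016  0.2556] rpy [3.0912 0.0189 0.1066] F [ 0.1622 -0.4267  0.7059] w 0.0009
ring ctr [ 0.5217 -0.0806] R 0.05443176651000977
index z.094
  ang 1.6651664836965252 rad 0.046827245168210546 area 1259.0 ((30.0, 102.0), 90.0)
bar line z.125
  ang 2.942001439023451 rad 0.025979574304442827 area 11.5 ((4.0, 3.0), 90.0)
  ang 2.8011478327807793 rad 0.012896294910187315 area 234.0 ((6.911003112792969, 40.81403350830078), 70.97439575195312)
skirt line z.1
  ang 2.629444122041388 rad 0.02266802868422821 area 62.5 ((7.273237705230713, 10.75174331665039), 71.56504821777344)
  ang 2.81226774045898 rad 0.02924707037333496 area 52.0 ((6.324554920196533, 10.435516357421875), 71.56504821777344)
```

```bash
python3 - <<'E'
from h import *
im=cv2.imread("pics/top0.png").astype(float);m=imaging.camera_model("top")
ax=np.array([.5217,-.0806])
def samp(im,m,z,r,a):
    P=np.c_[ax[0]+r*np.cos(a),ax[1]+r*np.sin(a),np.full(a.size,z)]; uv=proj(m,P).astype(np.float32)
    return cv2.remap(im.astype(np.float32),uv[None,:,0],uv[None,:,1],cv2.INTER_LINEAR)[0].mean(1)
a=np.arange(1.1,2.2,.02)
import glob
w=glob.glob("pics/wristd*.png")[0]; wm=imaging.camera_model("wrist"); wi=cv2.imread(w)
for nm,I,M in (("top",im,m),("wrist",wi,wm)):
    v=np.mean([samp(I,M,.094,r,a) for r in (.041,.044,.047)],0); d=np.clip(v.max()*.75-v,0,None); print(nm,"index",(a*d).sum()/d.sum(),v.min(),v.max()); print(v.astype(int))
E
```

```text
top index 1.600538874442276 76.857635 180.2808
[169 169 169 169 170 171 172 173 173 172 172 171 171 171 171 171 169 166
 162 154 141 127 110  93  76  79  82  90 108 126 139 151 161 166 171 174
 176 176 176 176 176 177 177 178 178 178 179 179 179 180 180 180 179 178
 178]
wrist index 1.6521656371218756 21.953995 201.04515
[194 192 178 181 191 193 192 193 193 193 193 192 193 181 156 128 110 126
 128 129 129 131 126  89  33  21  24  24  24  28  53  91 116 125 128 130
 132 133 134 132 132 126 118 137 167 193 200 201 200 200 200 198 200 200
 195]
```

Pointer at 2.805 rad and index at about 1.63 rad (world), so about 1.17 rad clockwise.

```bash
python3 -m handwheel '[[[0,0,0,-0.141],[0,0,0,-0.141],[0,0,0,-0.141],[0,0,0,-0.141],[0,0,0,-0.141],[0,0,0,-0.141],[0,0,0,-0.141],[0,0,0,-0.141],[0,0,0,0]]]' 0.05; python3 plan.py .5217 -.0806 .2 1.235
```

```text
time_s: 79.4
ee_pos: [0.517, -0.2011, 0.2475]
eef_rot: [-3.132, 0.053, 1.283]
force: [-0.5, 0.8, 0.1]
grip_width: 0.05
t 79.4 tcp [ 0.517  -0.2011  0.2475] rpy [-3.1318  0.0533  1.2832] F [-0.4546  0.8052  0.0961] w 0.05
turn 0.048 then shift [ 0.1153 -0.0353] dz 0.0475
```

```bash
python3 -m handwheel '[[[0,0,0,0.048],[0.04,-0.012,0.01,0],[0.04,-0.012,0.02,0],[0.04,-0.01,0.02,0],[0,0,0.02,0],[0,0,0,0]]]'; python3 plan.py .5217 -.0806 .123 1.235
```

```text
time_s: 80.0
ee_pos: [0.5261, -0.0758, 0.1657]
eef_rot: [-3.132, 0.055, 1.205]
force: [0.1, -0.3, 0.5]
grip_width: 0.0496
t 80.0 tcp [ 0.5261 -0.0758  0.1657] rpy [-3.1324  0.0549  1.2046] F [ 0.1004 -0.259   0.486 ] w 0.0496
turn -0.03 then shift [-0.0059 -0.0025] dz 0.0427
```

```bash
python3 -m handwheel '[[[-0.004,-0.002,0.015,-0.03],[0,0,0.015,0],[0,0,0.006,0],[0,0,0,0]]]'; python3 plan.py .5217 -.0806 .123 1.235
```

```text
time_s: 80.4
ee_pos: [0.5237, -0.0818, 0.1311]
eef_rot: [-3.133, 0.055, 1.224]
force: [-1.0, -0.6, 0.3]
grip_width: 0.0499
t 80.4 tcp [ 0.5237 -0.0818  0.1311] rpy [-3.1326  0.0547  1.224 ] F [-0.9818 -0.5563  0.3335] w 0.0499
turn -0.011 then shift [ 0.0005 -0.0022] dz 0.0081
```

Good. Go down the last 8 mm, grip lightly and turn.

```bash
python3 -m handwheel '[[[0.001,-0.002,0.005,-0.01],[0,0,0.003,0],[0,0,0,0]]]'; python3 -m handwheel '[[[0,0,0,0],[0,0,0,0],[0,0,0,0],[0,0,0,0],[0,0,0,0]]]' 0.005 25; python3 -m handwheel '[[[0,0,0,0.08],[0,0,0,0.08],[0,0,0,0.08],[0,0,0,0.08],[0,0,0,0.08],[0,0,0,0]]]'; python3 plan.py .5217 -.0806 .123 0.06
```

```text
time_s: 80.7
ee_pos: [0.5228, -0.081, 0.1244]
eef_rot: [-3.135, 0.054, 1.232]
force: [-0.2, 0.3, 0.0]
grip_width: 0.0499
time_s: 81.2
ee_pos: [0.5233, -0.0807, 0.1254]
eef_rot: [-3.136, 0.053, 1.232]
force: [2.5, 8.1, -2.4]
grip_width: 0.0145
time_s: 81.8
ee_pos: [0.5232, -0.0808, 0.1253]
eef_rot: [3.125, 0.051, 0.816]
force: [-0.1, -0.6, -0.0]
grip_width: 0.014
t 81.8 tcp [ 0.5232 -0.0808  0.1253] rpy [3.1254 0.0511 0.8159] F [-0.0592 -0.5617 -0.0376] w 0.014
turn 0.756 then shift [-0.0015 -0.0003] dz 0.0023
```

```bash
python3 -m handwheel '[[[0,0,0,0.08],[0,0,0,0.08],[0,0,0,0.08],[0,0,0,0.08],[0,0,0,0.08],[0,0,0,0.08],[0,0,0,0.08],[0,0,0,0.08],[0,0,0,0.08],[0,0,0,0]]]'; python3 plan.py .5217 -.0806 .123 0.06
```

```text
time_s: 82.8
ee_pos: [0.5229, -0.0812, 0.1254]
eef_rot: [3.096, 0.028, 0.093]
force: [-0.8, -0.2, -0.1]
grip_width: 0.0139
t 82.8 tcp [ 0.5229 -0.0812  0.1254] rpy [3.0958 0.0283 0.0933] F [-0.7958 -0.23   -0.1345] w 0.0139
turn 0.033 then shift [-0.0012 -0.0006] dz 0.0024
```

Finish the turn, release, back off and check with the wrist view. The last picture I'm allowed to view goes on this check.

```bash
python3 -m handwheel '[[[0,0,0,0.033],[0,0,0,0],[0,0,0,0]]]'; python3 -m handwheel '[[[0,0,0,0],[0,0,0,0],[0,0,0,0],[0,0,0,0]]]' 0.05; python3 -m handwheel '[[[0,0,-0.03,0],[0,0,-0.04,0],[0,0.04,-0.04,0],[0,0.04,-0.03,0],[0,0.04,0,0],[0,0.03,0,0],[0,0,0,0],[0,0,0,0]]]'; python3 dial.py; python3 - <<'E'
from h import *
import glob,os
w=max(glob.glob("pics/wristd*.png"),key=os.path.getmtime); wi=cv2.imread(w); wm=imaging.camera_model("wrist"); ax=np.array([.5217,-.0806])
a=np.arange(1.2,2.1,.02)
for nm,z,rs in (("index",.094,(.041,.044,.047)),("bar",.125,(.01,.015,.02)),("skirt",.1,(.028,.03))):
    v=[]
    for r in rs:
        uv=proj(wm,np.c_[ax[0]+r*np.cos(a),ax[1]+r*np.sin(a),np.full(a.size,z)]).astype(np.float32)
        v.append(cv2.remap(wi,uv[None,:,0],uv[None,:,1],cv2.INTER_LINEAR)[0].mean(1))
    print(nm,np.mean(v,0).astype(int))
uv=proj(wm,[[.5217,-.0806,.1]])[0].astype(int); x,y=max(uv[0]-130,0),max(uv[1]-60,0)
cv2.imwrite("pics/fin.png",cv2.resize(wi[y:y+240,x:x+260],None,fx=2.4,fy=2.4,interpolation=cv2.INTER_CUBIC))
E
```

```text
time_s: 83.1
ee_pos: [0.5229, -0.0812, 0.1254]
eef_rot: [3.095, 0.027, 0.071]
force: [-0.6, -0.2, 0.2]
grip_width: 0.0134
time_s: 83.5
ee_pos: [0.5229, -0.0811, 0.1254]
eef_rot: [3.095, 0.027, 0.076]
force: [-0.3, 0.5, -0.7]
grip_width: 0.0426
time_s: 84.3
ee_pos: [0.5375, -0.2238, 0.2734]
eef_rot: [3.094, 0.029, 0.08]
force: [-0.5, -0.5, -0.1]
grip_width: 0.0501
t 84.3 tcp [ 0.5375 -0.2238  0.2734] rpy [3.094  0.0286 0.0801] F [-0.5368 -0.5001 -0.1485] w 0.0501
ring ctr [ 0.5465 -0.0925] R 0.04628719711303711
index z.094
  ang 2.22248873926935 rad 0.03338329050330623 area 6066.0 ((187.38174438476562, 87.6014175415039), 44.075958251953125)
  ang -1.7810511669220952 rad 0.0486672679200006 area 150.5 ((5.0, 42.0), 90.0)
bar line z.125
  ang -0.2663533013021881 rad 0.008991817365831831 area 4213.5 ((107.7032241821289, 68.53932189941406), 74.99507904052734)
skirt line z.1
  ang -0.44100811075848356 rad 0.011591164503920903 area 4348.0 ((127.9227066040039, 86.5510482788086), 66.28640747070312)
index [0 0 0 0 0 0 0 0 0 0 0 0 0 0 0 0 0 0 0 0 0 0 0 0 0 0 0 0 0 0 0 0 0 0 0 0 0
 0 0 0 0 0 0 0 0 0]
bar [ 21  22  23  23  24  24  24  23  25  28  30  31  35  47  63  77  98 116
 134 136 137 137 137 137 134 127 119 104  90  69  57  44  33  30  28  25
  22  22  22  23  23  22  21  20  20  20]
skirt [0 0 0 0 0 0 0 0 0 0 0 0 0 0 0 0 0 0 0 0 0 0 0 0 0 0 0 0 0 0 0 0 0 0 0 0 0
 0 0 0 0 0 0 0 0 0]
```

View pics/fin.png

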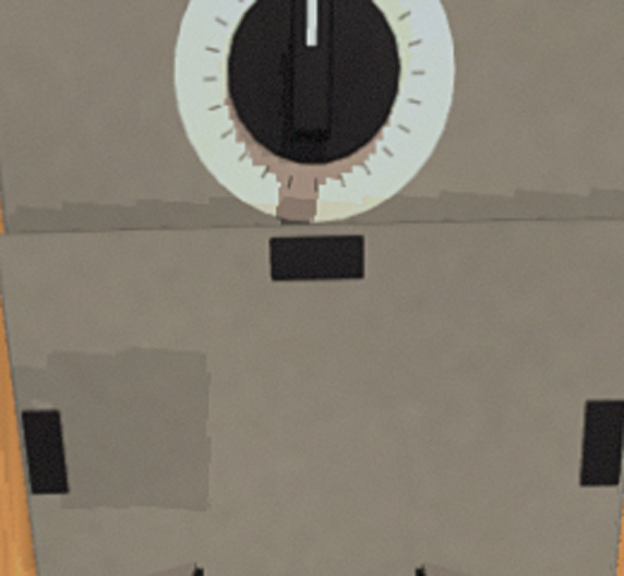

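The picture shows the lid flush, the three tabs in and the pointer upward, but the index mark is cut off. Move 50 mm and compare both angles numerically.

```bash
python3 -m handwheel '[[[-0.01,-0.04,0,0],[0,0,0,0],[0,0,0,0]]]'; python3 - <<'E'
from h import *
wi=imaging.camera("wrist")[:,:,::-1].copy(); wm=imaging.camera_model("wrist"); ax=np.array([.5217,-.0806]); st()
ti=imaging.camera("top")[:,:,::-1].copy(); tm=imaging.camera_model("top"); cv2.imwrite("pics/wristF.png",wi); cv2.imwrite("pics/topF.png",ti)
a=np.arange(1.2,2.1,.02)
for cn,I,M in (("wrist",wi,wm),("top",ti,tm)):
  for nm,z,rs in (("index",.094,(.041,.044,.047)),("bar",.125,(.01,.015,.02)),("skirt",.1,(.028,.03))):
    v=[]
    for r in rs:
        uv=proj(M,np.c_[ax[0]+r*np.cos(a),ax[1]+r*np.sin(a),np.full(a.size,z)]).astype(np.float32)
        v.append(cv2.remap(I,uv[None,:,0],uv[None,:,1],cv2.INTER_LINEAR)[0].mean(1))
    v=np.mean(v,0); s=-1 if nm=="index" else 1; d=np.clip(s*v-(np.max(s*v)+np.min(s*v))/2,0,None); print(cn,nm,"ang",(a*d).sum()/d.sum(),v.astype(int))
# tabs: gap-based size at pressed height
for c in blobs(wi.max(2)<60,150):
    r,_=rect(wm,c,.1015)
    if 30<r[2]<45: print("tab",r)
E
```

```text
time_s: 84.65
ee_pos: [0.5237, -0.1808, 0.2708]
eef_rot: [3.095, 0.03, 0.083]
force: [0.6, -0.7, -0.2]
grip_width: 0.0502
t 84.7 tcp [ 0.5237 -0.1808  0.2709] rpy [3.0949 0.0299 0.083 ] F [0.4254 0.4068 0.1804] w 0.0501
wrist index ang 1.6307496360989813 [199 199 199 200 200 199 200 199 199 197 187 188 195 200 200 201 203 189
 132  65  36  36  36  36  59 122 179 199 206 207 206 206 206 204 205 205
 193 192 200 205 206 205 206 206 206 206]
wrist bar ang 1.6329638183217863 [ 33  34  33  33  32  32  34  36  38  39  43  50  59  70  81  98 122 152
 180 201 207 211 212 209 196 182 161 133 108  85  69  55  49  44  39  34
  33  31  30  29  29  30  32  31  31  30]
wrist skirt ang 1.6314103425117532 [ 33  35  35  35  35  36  37  36  34  33  33  35  35  35  33  32  29  33
  52 103 135 146 147 136 109  74  47  32  32  34  35  35  34  33  33  34
  35  36  36  38  37  35  34  36  36  33]
top index ang 1.5982967959527827 [183 184 185 186 186 186 186 185 185 185 185 183 179 174 166 151 137 120
 102  84  88  92 102 121 141 155 167 178 183 187 189 190 190 190 190 189
 189 190 191 192 193 193 193 193 193 193]
top bar ang 1.5239415237559741 [ 59  63  68  71  75  79  84  88  93  97 101 105 107 110 112 114 116 115
 113 110 108 106 104 101  97  92  86  80  76  70  65  60  54  49  44  41
  38  34  31  28  26  25  23  22  21  19]
top skirt ang 1.5764695752009188 [ 53  53  53  51  50  50  52  54  55  58  66  73  80  86  94 101 107 112
 112 111 111 109 103  98  91  85  79  73  65  59  57  55  52  50  50  49
  47  47  47  48  48  48  47  49  49  49]
tab [ 419.8661 -236.2365   34.9407   15.8052]
tab [ 653.3952 -212.0311   34.2124   15.7309]
tab [ 528.7507 -148.0908   35.8367   15.5682]
```

```bash
python3 - <<'E'
from h import *
si=imaging.camera("side")[:,:,::-1].copy(); sm=imaging.camera_model("side"); wm=imaging.camera_model("wrist"); wi=cv2.imread("pics/wristF.png")
cv2.imwrite("pics/sideF.png",si)
B=[np.array(cv2.minAreaRect(c)[0]) for c in blobs(wi.max(2)<60,150) if 30<rect(wm,c,.1015)[0][2]<45]
S=[np.array(cv2.minAreaRect(c)[0]) for c in blobs(si.max(2)<60,60)]
for b in B:
    P=onz(wm,[b],.1015)[0]; e=proj(sm,[P])[0]; s=min(S,key=lambda q:np.linalg.norm(q-e))
    print("wrist",b,"expect side",e,"nearest",s,"up-state",proj(sm,[onz(wm,[b],.1085)[0]])[0],tri(wm,[b],sm,[s]))
E
```

```text
wrist [179.3549 228.5171] expect side [306.4038 300.8756] nearest [306.9227 302.4696] up-state [306.9725 295.9874] (array([ 0.4197, -0.238 ,  0.0993]), np.float64(0.0011068118818133407))
wrist [404.9247 226.5405] expect side [420.1181 259.4479] nearest [421.18 260.26] up-state [418.4836 255.8535] (array([ 0.6547, -0.2138,  0.0997]), np.float64(0.0010963288534880761))
wrist [290.5 154. ] expect side [340.879  255.7719] nearest [340.95 256.35] up-state [340.74   252.2939] (array([ 0.5291, -0.1492,  0.1003]), np.float64(8.565263880048935e-05))
```

The triangulated tab tops are at z 99–100 mm, where fully pressed is 101.5 and up is 108.5, so all three are in. The robot touches nothing. Hand in.

```bash
python3 - <<'E'
from station import ctrl
print(ctrl.hand_in())
E
```

```text
the job is handed in; nothing more can be done
None
```

The job is done and handed in at about 85 s of the 208 s allowed. The hand-in gives no verdict, so these are my own checks:

- **Drives and stamps:** All three drives are stacked flat in the larger bay and both dark-handled stamps stand in the smaller one. The top drive was knocked aside during the run, so I gripped it again and re-centred it. A wrist picture taken just before I closed the lid showed all five in place.
- **Lid:** Shut. Under 25 N the fingertip stopped at 100.5 mm, which is the lid's top when closed, and the last picture shows it flush.
- **Snap tabs:** All three are pressed in. Their tops measured 99–100 mm high from two cameras, against 101.5 mm fully in and 108.5 mm up.
- **Lock dial:** In the wrist view the pointer is at 1.632 rad and the index mark at 1.631 rad. The blurrier top view disagrees by 0.02–0.07 rad, which is still within the 0.13 rad allowed.

**Other points:**
- **Fingertip forces:** These were higher than intended: 66 N on the near tab, 44 N on the front tab and 43 N once on the table. The wrist limit is 120 N. The 40 N limit is for the arm and gripper body, and I took these as fingertip contacts.
- **Tool tilt:** The tool drifted up to about 0.13 rad off vertical during fast moves. I took most of that out before pushing the lid.
- **Mouse and tape:** I never reached for them. They hadn't moved in the last top-view measurements I have of each (about 17 s for the mouse, 29 s for the tape), and I did not measure them again at the end.

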